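# Stir bar into the flask, then start the stirrer

### The job

Put the long stir bar from the tray into the open glass flask on the magnetic stirrer: it is much longer than the neck is wide, so let it in end first. Then press the stirrer's green start button fully down and let it come up again. Leave the flask standing on the stirrer plate where it is, and leave the two other stir bars and everything else on the bench in place.

Things in the scene. Friction and masses are not known exactly. Their poses are not given: they have to be found in the camera images.
- long_bar: White smooth, slippery stir bar, 80 mm long, 10 mm thick, octagonal with domed ends and a thin raised ring round its middle, about 23 g; it lies flat in the tray in any of three places, beside two shorter white bars of the same thickness. Origin at its centre, 5 mm above the tray floor; its x axis runs along the bar (either end may be used).
- mid_bar: Another white stir bar, 40 mm long and 10 mm thick, in the same tray; not to be used. Origin at its centre, x along it.
- short_bar: Another white stir bar, 25 mm long and 10 mm thick, in the same tray; not to be used. Origin at its centre, x along it.
- tray: Shallow fixed steel tray with a blue mat, 170 mm (x) by 250 mm (y), the rim 15 mm high, walls 3 mm; the floor lies 3 mm above the bench. Origin at the centre of its underside. The three bars lie in a row along the tray's y, about 70 mm apart, each roughly along the tray's x. Tray and stirrer may stand on either side.
- stirrer: White magnetic stirrer, fixed, 240 mm deep (x), 150 mm wide (y), housing 75 mm high; round aluminium plate (diameter 135 mm, top 88 mm above the bench) centred 45 mm to +x of the origin. Its front (-x end, towards the robot) is a panel sloping down to -x by 22 degrees: green button at y -50 mm, display, black knob (32 mm wide, 14 mm high) at y +50 mm. Origin at the centre of its underside.
- plate (a point): Centre of the top of the stirrer's round plate; z up.
- flask: Clear conical glass flask, empty, loose, about 220 g, upright on the plate near its centre: base 105 mm diameter, 175 mm high; straight neck 38 mm outside, 30 mm inside, from 128 to 168 mm height, then a lip flaring to 43 mm outside; inner floor 6 mm above its underside, 97 mm wide. It slides or tips if pushed. Origin at the centre of its underside, z up its axis.
- mouth (a point): Centre of the flask's open mouth, at the level of its lip, 175 mm above the flask's underside (263 mm above the bench); z up.
- start_top (a point): Centre of the top face of the green start button, 24 mm diameter, in a grey collar of 40 mm diameter, its top 16 mm above the panel and 10 mm above the collar when up; its z axis points out of the panel (up, leaning 22 degrees towards the stirrer's -x); the button is pressed along -z.
- start (a joint): Travel of the start button in m: 0 up, 0.006 fully down; a spring resists with 1.5 N at first, rising to 5 N fully down, and brings it back up when let go.
- stoppered_flask: Amber conical flask closed with a black stopper, 105 mm diameter, 194 mm high, towards the far edge of the bench; a bystander. Origin at the centre of its underside.
- reagent_bottle: Clear bottle with blue cap and paper label, 86 mm diameter, 180 mm high, towards the far edge; a bystander. Origin at the centre of its underside.
- beaker: Empty glass beaker, 70 mm diameter, 95 mm high, at the left side; a bystander. Origin at the centre of its underside.
- dishes: Stack of three clear culture dishes, 90 mm diameter, 45 mm high, at the left side; a bystander. Origin at the centre of its underside.
- timer: White laboratory timer lying flat, 65 mm square, 16 mm high, at the right side; a bystander. Origin at the centre of its underside.
- marker: White and blue marker pen lying flat, 135 mm long, 12 mm thick, at the right side; a bystander. Origin under its middle, x along it.

How it is judged:
On the way, in this order (a step that is already met when the one before it is completed fails the run):
1. the long bar is down inside the flask on the stirrer (z of long_bar in the frame of flask between 0 and 0.055 m and horizontal distance between long_bar and flask below 0.045 m), for 0.3 s.
2. then the start button is pressed fully down (5.2 mm or more of its 6 mm) (value of joint start above 0.0052 m), for 0.1 s.
At the end, for the whole second after the job is handed in: The long bar rests inside the flask (centre under 55 mm above the flask's underside, within 45 mm of its axis), the button is up (within 1 mm), the flask stands upright (0.06 rad) on the plate, within 30 mm of its centre, and the other bars are within 40 mm of where they lay (all of step 1 and linear speed of long_bar below 0.03 m/s and value of joint start below 0.001 m and angle between flask's own z axis and vertical below 0.06 rad and horizontal distance between flask and plate below 0.03 m and z of flask in the frame of plate below 0.004 m and distance of each of mid_bar, short_bar from where it was at the start of the episode below 0.04 m); the robot touches nothing.
It fails at once if the flask is shoved more than 20 mm or tipped more than 0.2 rad (distance of flask from where it was at the start of the episode above 0.02 m or angle between flask's own z axis and vertical above 0.2 rad).
It fails at once if another bar is moved by more than 40 mm (distance of any of mid_bar, short_bar from where it was at the start of the episode above 0.04 m).
It fails at once if a bystander on the bench is moved by more than 30 mm (distance of any of stoppered_flask, reagent_bottle, beaker, dishes, timer, marker from where it was at the start of the episode above 0.03 m).
It also fails if it takes over 58 s, if anything falls off the work surface, if the arm or the gripper's body presses on something with over 40 N, if the wrist force passes 120 N, or if a joint passes its speed limit or range.

### The arm

A 7-joint arm with a two-finger parallel gripper is mounted at the origin on the work surface. World frame = base frame: x ahead of the robot, y to its left, z up, the work surface at z = 0. Lengths are in m, angles in rad, forces in N, time in s.
With the tool pointing down it reaches from about 0.4 to 0.85 m from the base axis. Payload 10.4 kg.
Tool frame: the origin (TCP) lies at the very end of the fingers, on their centre line; the grasp point (between the pads) lies 19 mm behind it; z points along the fingers, y is the line along which they close (so a half turn about z gives the same grasp; the last joint's range is limited). The gripper opens to 87 mm and grips with 3 to 60 N. Pads are 19 mm wide; open, the fingers measure 117 mm over their backs; the gripper's body (75 mm by 190 mm) begins 51 mm behind the grasp point.
Start: joints at [1.304, 0.332, -0.065, 1.46, 0.022, 1.35, -0.088], TCP at [0.151, -0.607, 0.223] pointing down, gripper open.
Joint ranges: [-2.6, 2.6], [-0.5, 2.12], [-1.47, 1.34], [0.16, 2.42], [-1.27, 4.41], [0.06, 2.06], [-2.6, 2.6]. Speed limits (rad/s): [2.22, 2.22, 2.79, 2.79, 3.14, 3.14, 3.14].

### API

Orientations are given as a rotation vector (axis times angle).
In Python, from cell import bot gives the robot as it stands. The module is installed in compiled form; this text tells all that it offers.
- The arm moves only by the tool apply_moves, never from a script. Its argument "series" is a list of rows, each an object with "linear": the shift along the tool's x, y, z in mm, a list of three; "delta_rot": the turn, a rotation vector about the tool's x, y, z in rad, a list of three; "jaw": the closure, from -1 (fully open) to 1 (shut). A call has 1 to 20 rows; each row is the pose to reach, as a shift and turn from the pose commanded when the call began, along the tool's axes at that moment; what a row does not reach only later rows make up. A row lasts 1/8 s, in which the tool goes at most 62.5 mm and 10.7 degrees, less where a joint would pass 70% of its speed; a pose out of reach is approached as far as the arm can. A call with a gripper value outside its range is refused whole. The fingers move at their own pace and stop on an object; "grip_force" is the grip in N (left out, the last holds). Time passes only in rows, so rows that repeat a pose let the fingers close. It gives the time, the measured TCP pose, the force, the opening and the grip force at its end, in the units of the state.
- bot.state(): the state, without advancing time (a new reading comes with each control period).
- bot.grab_frame(name): name is "scene" or "top"; returns a dict with "frame" (420x560x3 uint8, red, green, blue), "vfov" (degrees; the focal length in pixels is half the picture's height over the tangent of half this angle, whatever the lens; pixels are square), "cx", "cy" (the principal point, pixels), "T" (4x4, takes a point from camera to world coordinates). Camera axes: x right, y down, z forward; pixel columns grow to the right and rows downward; lengths in m; the calibration is good to about 2 mm. A picture is of the moment at which its call begins. There is no depth.
- bot.close_job(): hands the job in; it is judged then, once.
Trained networks look in the newest picture that a camera, given by its name, has taken for a name from the list of things; names that differ only in an ending like _2 or _b are one class to them, and where a whole thing is asked for, a point or a joint stands for the part that bears it (a point fixed in the world has none). Each returns a list of dicts, best first, with "confidence" (0 to 1); they miss things now and then, are a little off and sometimes report something else, mostly with a low value. They report only what shows in the picture. A call takes as long as a camera call.
- bot.silhouettes(thing, camera): "region" (420x560 bool, what is visible of it) and "bbox" ([left, top, width, height] in pixels, round what is visible of it).
The state is a dict: "time_s": time; "joints": joint angles; "dq": joint speeds; "joint_torque": joint torques, N m; "ee_pos": TCP position; "eef_rot": TCP orientation; "force": force on the tool from outside, world axes, zero at the start; "moment": the same for the moment, N m; "grip_width": finger opening in m; "finger_force": force on a finger pad.
Only numpy, scipy, OpenCV 4.12 (cv2) and the standard library are available. Lean on these libraries where they do the work, as an engineer would, in place of code of your own. Each camera call takes 0.05 s, during which the arm holds its last target. There are 200 camera calls.

## Working session

There is one attempt and no reset: what is moved stays moved. The work goes in short steps, Python scripts to look and compute and a tool call to move; the robot and the scene stay as the last step left them, time stands still between calls to the robot, and variables do not carry over. Pictures are saved under pics/ and viewed, at most 10 in all, crops included, and the job is handed in when it is done.

Besides the shell and the picture viewer there is one more tool, called after "Emit:" by a JSON object that holds its "op" and its "data", one argument or row to a line. apply_moves: Moves the arm, as the interface text tells. Its arguments: {"type":"object","properties":{"series":{"type":"array"},"grip_force":{"type":"number"}},"required":["series"]}

```bash
mkdir -p pics; ls
cat > h.py <<'E'
import numpy as np, cv2
from cell import bot
from scipy.spatial.transform import Rotation as R
def cam(n):
    f=bot.grab_frame(n); return f
def px2plane(f,uv,z):
    h=f["frame"].shape[0]; fl=h/2/np.tan(np.radians(f["vfov"])/2)
    uv=np.atleast_2d(uv).astype(float)
    d=np.c_[(uv[:,0]-f["cx"])/fl,(uv[:,1]-f["cy"])/fl,np.ones(len(uv))]@f["T"][:3,:3].T
    o=f["T"][:3,3]; return o+d*((z-o[2])/d[:,2])[:,None]
def proj(f,P):
    h=f["frame"].shape[0]; fl=h/2/np.tan(np.radians(f["vfov"])/2)
    p=(np.atleast_2d(P)-f["T"][:3,3])@f["T"][:3,:3]
    return np.c_[f["cx"]+fl*p[:,0]/p[:,2],f["cy"]+fl*p[:,1]/p[:,2]]
def save(f,n): cv2.imwrite(f"pics/{n}.png",cv2.cvtColor(f["frame"],cv2.COLOR_RGB2BGR))
E
python3 - <<'E'
from h import *
np.set_printoptions(precision=3,suppress=True)
ims=[]
for n in("top","scene"):
    f=cam(n);save(f,n+"0");print(n,f["vfov"],f["cx"],f["cy"],f["T"].tolist())
    for t in("long_bar","mid_bar","short_bar","flask","start_top","stirrer","tray","mouth"):
        for d in bot.silhouettes(t,n)[:3]:
            m=d["region"];ys,xs=np.nonzero(m);print(t,round(d["confidence"],2),d["bbox"],xs.mean().round(1),ys.mean().round(1),m.sum())
s=bot.state();print(s["ee_pos"],s["eef_rot"],s["joints"])
E
```

```text
pics
top 54.39106754481197 271.78436141727246 207.27458438431995 [[-0.01629564805447836, -0.9944331470060778, 0.1041017194386008, 0.48774705634158444], [-0.9998629534627307, 0.01590296223389921, -0.004601096062080055, 0.0024030581926482468], [0.002919956723975508, -0.10416243050052046, -0.9945560124623222, 1.4755564907227527], [0.0, 0.0, 0.0, 1.0]]
long_bar 0.72 [236.1, 246.3, 4.1, 7.5] 238.6 249.1 36
short_bar 0.58 [204.4, 187.6, 47.5, 70.3] 226.5 228.1 2237
short_bar 0.31 [113.7, 253.0, 28.3, 25.1] 129.4 265.2 443
flask 0.83 [211.5, 195.8, 29.9, 26.2] 227.5 208.2 707
stirrer 0.74 [203.1, 184.8, 52.7, 73.0] 226.5 227.5 2362
stirrer 0.7 [126.0, 204.9, 26.9, 25.1] 139.8 215.5 582
tray 0.94 [295.0, 193.1, 80.0, 63.5] 337.4 223.4 3159
mouth 0.71 [215.1, 192.5, 27.5, 32.8] 227.6 208.6 796
scene 48.115528738034904 279.2948503412343 207.08447168386965 [[0.5063365381375547, 0.5825781028344816, -0.6357877509394564, 1.433927107214286], [0.8621944226004984, -0.35537309755837065, 0.3610134889008464, -0.4734186429065204], [-0.015623308979512307, -0.7309669730087294, -0.6822339749579945, 1.0389960544645729], [0.0, 0.0, 0.0, 1.0]]
long_bar 0.45 [173.7, 272.8, 18.8, 19.8] 181.7 281.6 81
long_bar 0.4 [370.3, 138.1, 21.0, 31.7] 377.7 151.8 559
flask 0.69 [310.9, 157.7, 38.5, 63.3] 330.3 195.7 1476
stirrer 0.94 [286.0, 180.1, 76.0, 70.6] 318.2 218.2 2136
stirrer 0.6 [97.9, 267.7, 26.0, 22.9] 109.7 279.1 502
stirrer 0.24 [148.1, 229.1, 108.1, 85.6] 203.3 271.8 4394
tray 0.69 [148.8, 233.0, 109.7, 81.3] 203.1 271.9 4457
tray 0.37 [391.6, 173.0, 30.3, 28.1] 405.7 187.6 634
mouth 0.73 [313.3, 159.1, 34.3, 63.9] 330.5 195.7 1517
mouth 0.41 [95.8, 269.1, 29.0, 20.6] 109.6 279.2 505
[ 0.151 -0.607  0.223] [3.118 0.382 0.   ] [ 1.304  0.332 -0.065  1.46   0.022  1.35  -0.089]
```

Run:
```python
import cv2,numpy as np
a=cv2.imread("pics/top0.png")[170:275,190:390]; cv2.imwrite("pics/top0c.png",cv2.resize(a,None,fx=4,fy=4,interpolation=cv2.INTER_CUBIC))
b=cv2.imread("pics/scene0.png")[130:330,90:430]; cv2.imwrite("pics/scene0c.png",cv2.resize(b,None,fx=2.3,fy=2.3,interpolation=cv2.INTER_CUBIC))
```

```text
(no output)
```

View pics/top0c.png

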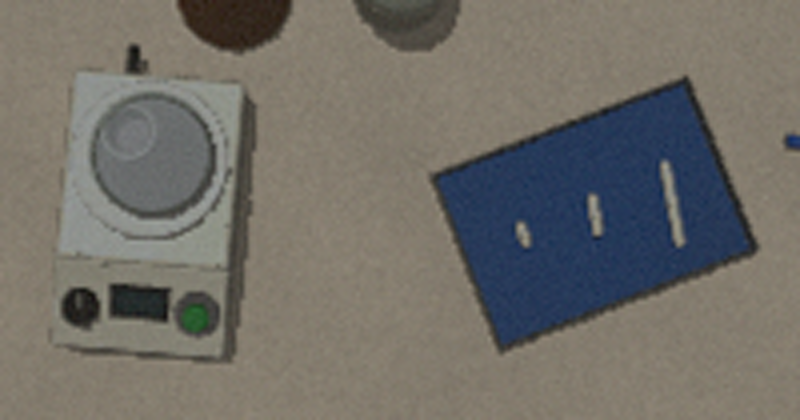

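View pics/scene0c.png

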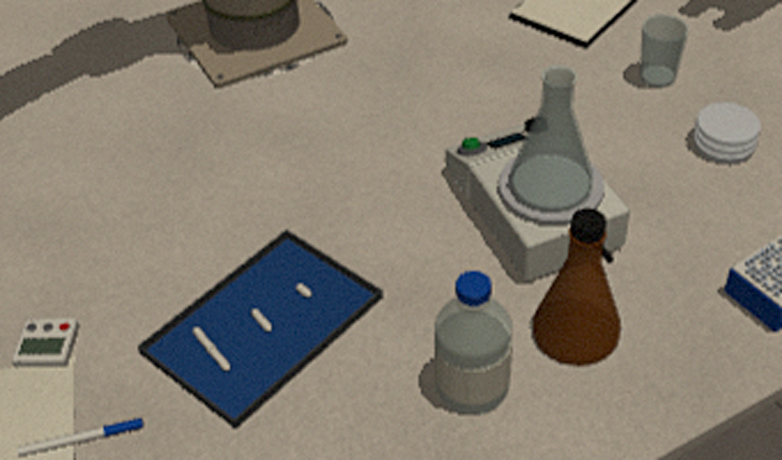

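```bash
cat > m.py <<'E'
from h import *
np.set_printoptions(precision=4,suppress=True)
F={n:cam(n) for n in("top","scene")}
up=4
def tri(u1,u2):
    A=[];b=[]
    for f,u in((F["top"],u1),(F["scene"],u2)):
        d=px2plane(f,u,0.)[0]-f["T"][:3,3];d/=np.linalg.norm(d);P=np.eye(3)-np.outer(d,d);A.append(P);b.append(P@f["T"][:3,3])
    x=np.linalg.solve(sum(A),sum(b));return x,[proj(f,x)[0]-u for f,u in((F["top"],u1),(F["scene"],u2))]
def bars(n,box):
    f=F[n];x0,y0,x1,y1=box
    im=f["frame"][y0:y1,x0:x1].astype(float)
    red=im[...,0]; mat=np.median(red); w=np.clip((red-mat)/(red.max()-mat),0,1); w[w<.25]=0
    k,l,st,c=cv2.connectedComponentsWithStats((w>0).astype(np.uint8))
    for i in range(1,k):
        if st[i,4]<6: continue
        ys,xs=np.nonzero(l==i);q=px2plane(f,np.c_[xs+x0,ys+y0],.010)[:,:2];ww=w[ys,xs]
        m=(q*ww[:,None]).sum(0)/ww.sum();C=np.cov(q.T,aweights=ww);e,V=np.linalg.eigh(C)
        print(n,"bar",m,"len",np.sqrt(12*e[1]),"th",np.sqrt(12*e[0]),"ang",np.degrees(np.arctan2(V[1,1],V[0,1]))%180,st[i])
bars("top",(311,200,368,243)); bars("scene",(160,245,240,300))
g={}
for n in F:
    im=F[n]["frame"].astype(int);mk=(im[...,1]-np.maximum(im[...,0],im[...,2])>20);ys,xs=np.nonzero(mk);wt=(im[...,1]-im[...,0])[ys,xs]
    g[n]=np.array([np.average(xs,weights=wt),np.average(ys,weights=wt)]);print(n,"green",g[n],len(xs),np.ptp(xs),np.ptp(ys))
print("button",tri(g["top"],g["scene"]), px2plane(F["top"],g["top"],.083))
# flask mouth rough
print("mouth",tri([222.5,203.0],[90+558/2.3,130+76/2.3]),px2plane(F["top"],[222.5,203],.263),px2plane(F["scene"],[90+558/2.3,130+76/2.3],.263))
# stirrer top corners (z .075) : back-left, back-right, break-left, break-right
c=np.array([[78,72],[242,86],[58,254],[226,270]])/4+[190,170]
print("corners",px2plane(F["top"],c,.075)[:,:2])
print("plate",px2plane(F["top"],np.array([[153,155]])/4+[190,170],.088))
E
python3 m.py
```

```text
top bar [ 0.6563 -0.1709] len 0.06651686168708892 th 0.02169488324573582 ang 101.20291533183945 [  0   0  21   9 102]
top bar [ 0.5887 -0.3122] len 0.07681194458163099 th 0.009963547382345088 ang 8.433611103244601 [44 10  7 22 70]
top bar [ 0.5798 -0.2425] len 0.03678861668877873 th 0.00995819410847224 ang 7.203470922020472 [26 18  4 11 34]
top bar [ 0.5634 -0.1775] len 0.022353747271253752 th 0.009959501193783814 ang 18.767758249974065 [ 8 25  4  7 21]
top bar [ 0.5156 -0.3282] len 0.040722135190681394 th 0.013060388526735642 ang 99.62394305710045 [44 38 13  5 42]
scene bar [ 0.4824 -0.2981] len 0.09545467925329207 th 0.06660190365381732 ang 112.39989602388859 [  0   0  35  28 502]
scene bar [ 0.5658 -0.1754] len 0.02477145273363536 th 0.00995444938493878 ang 10.634329457692132 [59  8  7  6 27]
scene bar [ 0.5828 -0.2405] len 0.039656791466214716 th 0.009609033601903173 ang 5.9933080897467335 [39 19  9 10 44]
scene bar [ 0.5924 -0.3101] len 0.07989936534803939 th 0.00921871007980837 ang 8.261363894813144 [14 27 16 19 87]
scene bar [ 0.6911 -0.2105] len 0.07929404001191331 th 0.049093517474255347 ang 113.20765801167681 [ 51  29  29  26 388]
scene bar [ 0.6155 -0.3718] len 0.03206214944974617 th 0.01578433607568767 ang 19.241359975401224 [ 0 46 11  9 55]
top green [238.3455 249.0365] 36 6 6
scene green [294.4757 191.8777] 35 7 4
button (array([0.4939, 0.1142, 0.069 ]), [array([-0.4378, -0.2299]), array([-0.5392,  0.0467])]) [[0.493  0.1116 0.083 ]]
mouth (array([0.6317, 0.1466, 0.2598]), [array([-0.8368, -0.4881]), array([-1.0703,  0.1436])]) [[0.6298 0.1437 0.263 ]] [[0.636  0.1468 0.263 ]]
corners [[0.7049 0.2104]
 [0.6904 0.0686]
 [0.5478 0.2275]
 [0.5318 0.084 ]]
plate [[0.6303 0.1446 0.088 ]]
```

Top and scene views agree: the long bar is the rightmost (crop pixels 665,160–681,246), at about (0.590, -0.311) and 8.4° from x. The button is at about (0.493, 0.113, 0.071) and the mouth at about (0.632, 0.145). I'll move above the bar first and test the 90° tilt in free air.

Emit:
{"op": "apply_moves", "data": {
  "series": [
    {"linear":[497,-182,-90],"delta_rot":[0,0,0.098],"jaw":-1},
    {"linear":[497,-182,-90],"delta_rot":[0,0,0.098],"jaw":-1},
    {"linear":[497,-182,-90],"delta_rot":[0,0,0.098],"jaw":-1},
    {"linear":[497,-182,-90],"delta_rot":[0,0,0.098],"jaw":-1},
    {"linear":[497,-182,-90],"delta_rot":[0,0,0.098],"jaw":-1},
    {"linear":[497,-182,-90],"delta_rot":[0,0,0.098],"jaw":-1},
    {"linear":[497,-182,-90],"delta_rot":[0,0,0.098],"jaw":-1},
    {"linear":[497,-182,-90],"delta_rot":[0,0,0.098],"jaw":-1},
    {"linear":[497,-182,-90],"delta_rot":[0,0,0.098],"jaw":-1},
    {"linear":[497,-182,-90],"delta_rot":[0,0,0.098],"jaw":-1},
    {"linear":[497,-182,-90],"delta_rot":[0,0,0.098],"jaw":-1}
  ]
}}

```text
time_s: 2.38
ee_pos: [0.5887, -0.3107, 0.3123]
eef_rot: [3.133, 0.228, -0.001]
force: [-0.0, -0.0, 0.1]
grip_width: 0.087
finger_force: 0.0
```

```bash
cat > st.py <<'E'
from h import *
np.set_printoptions(precision=4,suppress=True)
s=bot.state();M=R.from_rotvec(s["eef_rot"]).as_matrix()
print(s["time_s"],"p",s["ee_pos"],"q",s["joints"],"F",s["force"],"w",s["grip_width"],"ff",s["finger_force"]);print(M)
E
python3 st.py
```

```text
2.375 p [ 0.5887 -0.3107  0.3123] q [ 0.633   0.4197 -0.321   1.1716  0.1296  1.5699 -1.0877] F [-0.0103 -0.0449  0.0582] w 0.08702792173900269 ff 0.0
[[ 0.9895  0.1445 -0.0007]
 [ 0.1445 -0.9895 -0.0005]
 [-0.0008  0.0004 -1.    ]]
```

```bash
cat > kin.py <<'E'
from h import *
import itertools
from scipy.optimize import least_squares
D=[([1.304,.332,-.065,1.46,.022,1.35,-.088],[.151,-.607,.223],[3.118,.382,0]),
([0.633,0.4197,-0.321,1.1716,0.1296,1.5699,-1.0877],[0.5887,-0.3107,0.3123],[3.133,.228,-.001])]
rz=lambda a:R.from_euler("z",a).as_matrix()
ry=lambda a:R.from_euler("y",a).as_matrix()
def fk(q,L,s):
    h,L1,a,L2,b,L3,c=L
    A=rz(s[0]*q[0])@ry(q[1])@rz(s[1]*q[2]);p=np.array([0,0,h])+A@[a,0,L1]
    A=A@ry(q[3]);p=p+A@[-a*0+0,0,0]
    A=A@rz(s[2]*q[4]);p=p+A@[-a,0,L2]
    A=A@ry(q[5])@rz(s[3]*q[6]+c);p=p+A@rz(-(s[3]*q[6]+c))@[b,0,L3]
    return p,A
if __name__=="__main__":
    for s in itertools.product([1,-1],repeat=4):
        def res(L):
            r=[]
            for q,p,v in D:
                P,A=fk(q,L,s);r+=list(P-p)+list(.3*(A-R.from_rotvec(v).as_matrix()).ravel())
            return np.r_[r,.003*(np.array(L[:6])-[.36,.4,0,.4,0.05,.4])]
        for c in(0,np.pi):
            o=least_squares(res,[.36,.4,0,.4,.05,.4,c])
            if o.cost<.01: print(s,o.cost,o.x.round(4),np.abs(o.fun[:24]).max())
E
python3 kin.py
```

```text
(-1, 1, 1, -1) 0.009974289630501957 [-1.1832  2.7287  0.9061  0.96    2.256   1.552   1.2101] 0.06864777392147442
(-1, 1, 1, -1) 0.00997428963043731 [-1.1832  2.7287  0.9061  0.96    2.256   1.552   1.2101] 0.06864799203037414
(-1, -1, 1, -1) 0.0066319176180507046 [ 1.3832 -3.5876 -1.0987 -0.0347 -3.1043 -2.9409  1.5663] 0.07250018660983963
(-1, -1, 1, -1) 0.006631917618049877 [ 1.3832 -3.5876 -1.0987 -0.0347 -3.1043 -2.9409  1.5663] 0.07250018660983965
(-1, -1, -1, -1) 0.0006526543803821652 [0.3215 0.9534 0.1724 0.5809 0.4538 0.9849 1.5713] 0.03371052272602679
(-1, -1, -1, -1) 0.0006526543803823119 [0.3215 0.9534 0.1724 0.5809 0.4538 0.9849 1.5713] 0.03371052373268438
```

Emit:
{"op": "apply_moves", "data": {
  "series": [
    {"linear":[0,0,0],"delta_rot":[0,0.18,0],"jaw":-1},
    {"linear":[0,0,0],"delta_rot":[0,0.36,0],"jaw":-1},
    {"linear":[0,0,0],"delta_rot":[0,0.54,0],"jaw":-1},
    {"linear":[0,0,0],"delta_rot":[0,0.6,0],"jaw":-1}
  ]
}}

```text
time_s: 2.88
ee_pos: [0.5855, -0.3135, 0.3119]
eef_rot: [-2.956, -0.205, -0.917]
force: [-0.3, 0.2, 0.3]
grip_width: 0.0869
finger_force: 0.0
```

```bash
python3 st.py
```

```text
2.875 p [ 0.5855 -0.3135  0.3119] q [ 0.9912  0.101  -0.3837  1.6859 -0.4476  0.9512 -0.6277] F [-0.27    0.2429  0.3186] w 0.08691304543423656 ff 0.0
[[ 0.8165  0.1377  0.5607]
 [ 0.1144 -0.9905  0.0766]
 [ 0.5659  0.0016 -0.8244]]
```

```bash
cat >> kin.py <<'E'
    D.append(([0.9912,0.101,-0.3837,1.6859,-0.4476,0.9512,-0.6277],[0.5855,-0.3135,0.3119],[-2.956,-.205,-.917]))
    print("rot only, per-joint sign and offsets")
    from scipy.optimize import least_squares
    best=[]
    for s in itertools.product([1,-1],repeat=7):
        if s[1]<0: continue
        f=lambda o:np.concatenate([((rz(s[0]*q[0]+o[0])@ry(s[1]*q[1])@rz(s[2]*q[2]+o[1])@ry(s[3]*q[3])@rz(s[4]*q[4]+o[2])@ry(s[5]*q[5])@rz(s[6]*q[6]+o[3]))-R.from_rotvec(v).as_matrix()).ravel() for q,p,v in D])
        for o0 in itertools.product([0,np.pi],[0],[0],[0,1.57,3.14,4.71]):
            r=least_squares(f,o0);best.append((r.cost,s,r.x.round(3)))
    best.sort(key=lambda t:t[0])
    for b in best[:6]:print(b)
E
python3 kin.py | tail -6
```

```text
(np.float64(1.1616636824347318e-06), (-1, 1, -1, -1, -1, 1, -1), array([ 1.000e-03,  3.141e+00,  3.142e+00, -4.712e+00]))
(np.float64(1.161663682435033e-06), (-1, 1, -1, -1, -1, 1, -1), array([1.000e-03, 3.141e+00, 3.142e+00, 1.571e+00]))
(np.float64(1.1616636824350704e-06), (-1, 1, -1, -1, -1, -1, -1), array([1.000e-03, 3.141e+00, 0.000e+00, 4.713e+00]))
(np.float64(1.1616636824350941e-06), (-1, 1, -1, 1, -1, -1, -1), array([12.567, -6.284,  3.142,  4.713]))
(np.float64(1.1616636824351018e-06), (-1, 1, -1, -1, -1, -1, -1), array([1.000e-03, 3.141e+00, 0.000e+00, 4.713e+00]))
(np.float64(1.1616636824351539e-06), (-1, 1, -1, -1, -1, -1, -1), array([ 6.284, -3.142,  0.   , -1.57 ]))
```

```bash
cat > kin.py <<'E'
from h import *
from scipy.optimize import least_squares
D=[([1.304,.332,-.065,1.46,.022,1.35,-.088],[.151,-.607,.223],[3.118,.382,0]),
([0.633,0.4197,-0.321,1.1716,0.1296,1.5699,-1.0877],[0.5887,-0.3107,0.3123],[3.133,.228,-.001]),
([0.9912,0.101,-0.3837,1.6859,-0.4476,0.9512,-0.6277],[0.5855,-0.3135,0.3119],[-2.956,-.205,-.917])]
rz=lambda a:R.from_euler("z",a).as_matrix()
ry=lambda a:R.from_euler("y",a).as_matrix()
def fk(q,L):
    h,L1,L2,L3,a,b,c=L
    A=rz(-q[0])@ry(q[1])@rz(-q[2]);p=np.array([0,0,h])+A@[a,0,L1]
    A=A@ry(q[3]);p=p+A@[b,0,0]
    A=A@rz(-q[4]);p=p+A@[0,0,L2]
    A=A@ry(q[5]);p=p+A@[c,0,L3]
    return p,A@rz(np.pi/2-q[6])
def fit(reg=1e-3):
    x0=np.array([.36,.4,.4,.4,0,0,0])
    f=lambda L:np.concatenate([fk(q,L)[0]-p for q,p,v in D]+[reg*(L-x0)])
    r=least_squares(f,x0);return r
if __name__=="__main__":
    for g in(1e-2,1e-3,1e-4):
        r=fit(g);print(r.x.round(4),np.abs(r.fun[:-7]).max())
E
python3 kin.py
```

```text
[-0.0205  0.5288  0.4858  0.397  -0.2277 -0.1659 -0.1697] 0.04235908027388599
[-0.0221  0.5299  0.4862  0.3982 -0.2304 -0.1668 -0.1714] 0.042323701788648416
[-0.0222  0.5299  0.4862  0.3982 -0.2305 -0.1668 -0.1714] 0.04232334222259784
```

Emit:
{"op": "apply_moves", "data": {
  "series": [
    {"linear":[0,0,0],"delta_rot":[0,0.18,0],"jaw":-1},
    {"linear":[0,0,0],"delta_rot":[0,0.36,0],"jaw":-1},
    {"linear":[0,0,0],"delta_rot":[0,0.54,0],"jaw":-1},
    {"linear":[0,0,0],"delta_rot":[0,0.54,0],"jaw":-1}
  ]
}}

```text
time_s: 3.38
ee_pos: [0.5896, -0.3073, 0.2974]
eef_rot: [-2.663, -0.202, -1.479]
force: [0.7, -0.7, -1.5]
grip_width: 0.0868
finger_force: 0.0
```

```bash
python3 st.py
```

```text
3.375 p [ 0.5896 -0.3073  0.2974] q [ 1.5167  0.113  -0.7628  1.9533 -1.1445  0.7719  0.1   ] F [ 0.708  -0.7047 -1.4607] w 0.08682624449501487 ff 0.0
[[ 0.5227  0.1586  0.8376]
 [ 0.0724 -0.9873  0.1417]
 [ 0.8494 -0.0134 -0.5276]]
```

Emit:
{"op": "apply_moves", "data": {
  "series": [
    {"linear":[0,0,0],"delta_rot":[0,0.18,0],"jaw":-1},
    {"linear":[0,0,0],"delta_rot":[0,0.36,0],"jaw":-1},
    {"linear":[0,0,0],"delta_rot":[0,0.45,0],"jaw":-1},
    {"linear":[0,0,0],"delta_rot":[0,0.45,0],"jaw":-1}
  ]
}}

```text
time_s: 3.88
ee_pos: [0.5914, -0.3098, 0.2867]
eef_rot: [-2.321, -0.178, -1.911]
force: [0.7, -0.6, -1.4]
grip_width: 0.0871
finger_force: 0.0
```

```bash
python3 st.py
```

```text
3.875 p [ 0.5914 -0.3098  0.2867] q [ 2.0666  0.743  -1.4193  2.0784 -1.2599  0.475   0.6431] F [ 0.6508 -0.6304 -1.3557] w 0.08711809535686181 ff 0.0
[[ 0.1912  0.1729  0.9662]
 [ 0.008  -0.9846  0.1747]
 [ 0.9815 -0.0257 -0.1896]]
```

```bash
python3 - <<'E'
s=open("kin.py").read()
i=s.index("rz=lambda")
s=s[:i]+'''D+=[([1.5167,.113,-.7628,1.9533,-1.1445,.7719,.1],[.5896,-.3073,.2974],None),([2.0666,.743,-1.4193,2.0784,-1.2599,.475,.6431],[.5914,-.3098,.2867],None)]
rz=lambda a:R.from_euler("z",a).as_matrix()
ry=lambda a:R.from_euler("y",a).as_matrix()
# L: h, e0(y after q1/q2), L1,a,  e1,b, L2, e2, c, L3
def fk(q,L):
    h,e0,L1,a,e1,b,L2,e2,c,L3=L
    A=rz(-q[0])@ry(q[1]);p=np.array([0,0,h])+A@[0,e0,0]
    A=A@rz(-q[2]);p=p+A@[a,e1,L1]
    A=A@ry(q[3]);p=p+A@[b,0,0]
    A=A@rz(-q[4]);p=p+A@[0,e2,L2]
    A=A@ry(q[5]);p=p+A@[c,0,L3]
    return p,A@rz(np.pi/2-q[6])
X0=np.array([.36,0,.4,0,0,0,.4,0,0,.4])
def fit(reg=1e-3):
    f=lambda L:np.concatenate([fk(q,L)[0]-p for q,p,v in D]+[reg*(L-X0)])
    return least_squares(f,X0)
if __name__=="__main__":
    for g in(1e-2,1e-3,1e-4):
        r=fit(g);print(r.x.round(4),np.abs(r.fun[:-10]).max())
'''
open("kin.py","w").write(s)
E
python3 kin.py
```

```text
[ 2.577e-01 -2.200e-02  4.485e-01  1.100e-03 -2.280e-02 -6.000e-04
  4.891e-01 -1.000e-03 -1.000e-04  3.515e-01] 0.00021607625594022295
[ 2.576e-01 -2.210e-02  4.485e-01  1.000e-03 -2.280e-02 -6.000e-04
  4.894e-01 -9.000e-04  1.000e-04  3.515e-01] 0.00019392120912020694
[ 2.576e-01 -2.210e-02  4.485e-01  1.000e-03 -2.280e-02 -6.000e-04
  4.894e-01 -9.000e-04  1.000e-04  3.515e-01] 0.0001936991067561511
```

```bash
cat > ik.py <<'E'
from kin import *
np.set_printoptions(precision=3,suppress=True)
L=fit().x
lo=np.array([-2.6,-.5,-1.47,.16,-1.27,.06,-2.6]);hi=np.array([2.6,2.12,1.34,2.42,4.41,2.06,2.6])
def toolR(az,tilt,s=1):
    # tool down with x at azimuth az, then turned about tool y by tilt
    d=np.array([np.cos(az),np.sin(az),0]);A=np.c_[d,np.cross([0,0,-1],d),[0,0,-1]]
    return A@ry(tilt)
def ik(p,A,q0,w=.01):
    def f(q):
        P,B=fk(q,L);return np.r_[10*(P-p),(B-A).ravel(),w*(q-q0)]
    r=least_squares(f,np.clip(q0,lo+1e-6,hi-1e-6),bounds=(lo,hi));P,B=fk(r.x,L)
    return r.x,np.linalg.norm(P-p),np.abs(B-A).max()
E
cat > scan.py <<'E'
from ik import *
rng=np.random.default_rng(0);m=np.array([.633,.145,.300])
for azd in range(-180,180,30):
    for s in(1,):
        A=toolR(np.radians(azd),s*np.pi/2);p=m.copy();best=None
        for k in range(12):
            q,e,r=ik(p,A,rng.uniform(lo,hi),1e-4)
            if e<2e-3 and r<5e-3:
                mg=np.min(np.minimum(q-lo,hi-q)); 
                if best is None or mg>best[0]: best=(mg,q)
        print(azd,best)
E
python3 scan.py
```

```text
-180 None
-150 None
-120 None
-90 None
-60 (np.float64(0.18853311678430895), array([-0.924,  0.638,  0.101,  1.649,  1.314,  1.772,  2.411]))
-30 (np.float64(0.2964596952111074), array([-0.801,  0.34 , -0.077,  2.124,  1.722,  1.481,  2.246]))
0 (np.float64(0.00755492155940507), array([ 0.632,  0.317, -1.261,  2.412,  2.517,  1.221,  2.177]))
30 (np.float64(4.440892098500626e-16), array([ 0.168,  0.119, -0.212,  2.42 ,  3.711,  1.031,  1.281]))
60 (np.float64(0.15656109179265254), array([-0.541,  0.564,  0.918,  2.1  ,  4.253,  1.753,  0.802]))
90 (np.float64(0.2932585016975022), array([ 1.   ,  1.072, -1.177,  1.521, -0.654,  1.259,  0.335]))
120 (np.float64(0.21868614535825315), array([ 0.624,  1.296, -1.212,  0.951, -0.4  ,  1.841,  0.122]))
150 None
```

```bash
cat > sim.py <<'E'
from ik import *
q0=np.array([0.633,0.4197,-0.321,1.1716,0.1296,1.5699,-1.0877])
th=np.radians(8.4);C=np.array([.5905,-.311]);d=np.array([np.cos(th),np.sin(th)])
def run(phi,case,flip,verbose=0):
    # yaw of tool x when down
    phi=np.radians(phi); yaw_end=phi if case>0 else phi+np.pi
    yaw_g=th+(np.pi if flip else 0)
    # hang side: -x*case ; grasp end at +x*case
    g=C+.027*case*np.array([np.cos(yaw_g),np.sin(yaw_g)])
    dy=(yaw_end-yaw_g+np.pi)%(2*np.pi)-np.pi
    wp=[(np.r_[g,.30],yaw_g,0),(np.r_[g,.006],yaw_g,0),(np.r_[g,.30],yaw_g,0),(np.array([.6,-.1,.36]),yaw_g+dy,0),(np.array([.6,0.0,.36]),yaw_g+dy,case*np.pi/2),(np.array([.633,.145,.36]),yaw_g+dy,case*np.pi/2),(np.array([.633,.145,.285]),yaw_g+dy,case*np.pi/2)]
    q=q0;mg=9;me=0;js=0;prev=wp[0];out=[]
    for j,w in enumerate(wp):
        n=1 if j==0 else 9
        for t in np.linspace(0,1,n+1)[1:]:
            p=prev[0]+(w[0]-prev[0])*t;y=prev[1]+(w[1]-prev[1])*t;ti=prev[2]+(w[2]-prev[2])*t
            qn,e,r=ik(p,toolR(y,ti),q,.003)
            if j: js=max(js,np.abs(qn-q).max())
            q=qn;mg=min(mg,np.min(np.minimum(q-lo,hi-q)));me=max(me,e+.1*r)
        prev=w;out.append(q)
    return mg,me,js,out
if __name__=="__main__":
    for phi in(-45,-30,60,75,90,105):
        for case in(1,-1):
            for fl in(0,1):
                mg,me,js,o=run(phi,case,fl);print(phi,case,fl,"margin %.3f err %.4f step %.2f"%(mg,me,js),o[-1] if me<.01 else "")
E
time python3 sim.py
```

```text
-45 1 0 margin 0.000 err 0.0779 step 1.11 
-45 1 1 margin 0.000 err 0.0888 step 2.16 
-45 -1 0 margin 0.049 err 0.0000 step 0.26 [-0.18   0.7   -0.856  1.86   1.857  2.011 -0.76 ]
-45 -1 1 margin 0.000 err 0.1579 step 0.78 
-30 1 0 margin 0.000 err 0.0663 step 0.40 
-30 1 1 margin 0.000 err 0.0888 step 1.15 
-30 -1 0 margin 0.000 err 0.0000 step 0.75 [ 0.057  0.649 -1.055  2.085  2.062  1.876 -0.752]
-30 -1 1 margin 0.000 err 0.1352 step 0.88 
60 1 0 margin 0.000 err 0.0000 step 0.31 [ 1.262  0.856 -1.229  2.016 -1.247  0.775  0.818]
60 1 1 margin 0.000 err 0.1972 step 3.04 
60 -1 0 margin 0.000 err 0.0599 step 1.08 
60 -1 1 margin 0.000 err 0.0840 step 1.08 
75 1 0 margin 0.042 err 0.0000 step 0.17 [ 0.931  0.736 -0.839  1.789 -1.19   1.203  0.697]
75 1 1 margin 0.000 err 0.1985 step 2.91 
75 -1 0 margin 0.000 err 0.0331 step 1.10 
75 -1 1 margin 0.000 err 0.0840 step 0.49 
90 1 0 margin 0.305 err 0.0000 step 0.15 [ 0.846  0.903 -0.869  1.531 -0.92   1.386  0.512]
90 1 1 margin 0.000 err 0.2000 step 2.83 
90 -1 0 margin 0.000 err 0.0062 step 1.01 [ 0.514  0.735 -0.366  1.551 -1.235  1.607 -2.483]
90 -1 1 margin 0.000 err 0.0840 step 0.34 
105 1 0 margin 0.177 err 0.0000 step 0.15 [ 0.703  1.043 -0.872  1.258 -0.754  1.629  0.383]
105 1 1 margin 0.000 err 0.2015 step 1.17 
105 -1 0 margin 0.000 err 0.0066 step 0.93 [ 0.272  0.856 -0.112  1.29  -1.243  1.91  -2.533]
105 -1 1 margin 0.000 err 0.0840 step 0.35 
real	0m12.444s
user	0m12.885s
sys	0m0.067s
```

Emit:
{"op": "apply_moves", "data": {
  "series": [
    {"linear":[0,0,0],"delta_rot":[0,-0.4,0],"jaw":-1},
    {"linear":[0,0,0],"delta_rot":[0,-0.4,0],"jaw":-1},
    {"linear":[0,0,0],"delta_rot":[0,-0.8,0],"jaw":-1},
    {"linear":[0,0,0],"delta_rot":[0,-0.8,0],"jaw":-1},
    {"linear":[0,0,0],"delta_rot":[0,-1.2,0],"jaw":-0.5},
    {"linear":[0,0,0],"delta_rot":[0,-1.2,0],"jaw":0.0},
    {"linear":[0,0,0],"delta_rot":[0,-1.59,0],"jaw":0.2},
    {"linear":[0,0,0],"delta_rot":[0,-1.59,0],"jaw":0.2},
    {"linear":[0,0,0],"delta_rot":[0,-1.59,0],"jaw":0.2},
    {"linear":[0,0,0],"delta_rot":[0,-1.59,0],"jaw":0.2}
  ]
}}

```text
time_s: 5.12
ee_pos: [0.5938, -0.3062, 0.2851]
eef_rot: [-3.1, -0.286, 0.342]
force: [-0.1, 0.6, -0.7]
grip_width: 0.0384
finger_force: 0.0
```

```bash
python3 st.py
```

```text
5.125 p [ 0.5938 -0.3062  0.2851] q [ 0.7237  0.6582 -0.6863  0.9773  0.4474  1.8349 -1.2094] F [-0.0536  0.5962 -0.6818] w 0.03836552651370159 ff 0.0
[[ 0.9594  0.1797 -0.2172]
 [ 0.1817 -0.9833 -0.0106]
 [-0.2155 -0.0293 -0.9761]]
```

```bash
cat > go.py <<'E'
import sys
from ik import *
def go(p,A):
    s=bot.state();M=R.from_rotvec(s["eef_rot"]).as_matrix()
    print("t",s["time_s"],"lin",(M.T@(np.array(p)-s["ee_pos"])*1000).round(1),"rot",R.from_matrix(M.T@A).as_rotvec().round(4))
    q,e,r=ik(np.array(p),A,np.array(s["joints"]),.003);print("ik err",e,r,"q",q)
if __name__=="__main__":
    v=[float(x) for x in sys.argv[1:]]   # x y z azdeg tiltdeg
    go(v[:3],toolR(np.radians(v[3]),np.radians(v[4])))
E
python3 go.py .617 -.307 .10 8.4 0
```

```text
t 5.125 lin [ 62.   10.4 175.7] rot [-0.025  0.218  0.037]
ik err 2.296213735004891e-07 5.736089192451806e-06 q [ 0.872  0.661 -0.713  1.382  0.436  1.257 -1.293]
```

Emit:
{"op": "apply_moves", "data": {
  "series": [
    {"linear":[62,10.4,175.7],"delta_rot":[-0.025,0.218,0.037],"jaw":0.2},
    {"linear":[62,10.4,175.7],"delta_rot":[-0.025,0.218,0.037],"jaw":0.2},
    {"linear":[62,10.4,175.7],"delta_rot":[-0.025,0.218,0.037],"jaw":0.2},
    {"linear":[62,10.4,175.7],"delta_rot":[-0.025,0.218,0.037],"jaw":0.2},
    {"linear":[62,10.4,175.7],"delta_rot":[-0.025,0.218,0.037],"jaw":0.2}
  ]
}}

```text
time_s: 5.75
ee_pos: [0.6177, -0.3088, 0.1031]
eef_rot: [3.133, 0.226, 0.01]
force: [0.6, -0.9, 0.8]
grip_width: 0.0346
finger_force: 0.0
```

```bash
python3 go.py .617 -.307 .030 8.4 0
python3 - <<'E'
from h import *
ims=[]
for n,P in(("top",[.6,-.3,.03]),("scene",[.6,-.3,.03])):
    f=cam(n);u=proj(f,P)[0].astype(int);print(n,u)
    a=f["frame"][u[1]-50:u[1]+50,u[0]-50:u[0]+50,::-1];ims.append(cv2.resize(a,(400,400),interpolation=cv2.INTER_CUBIC))
cv2.imwrite("pics/pre.png",np.hstack(ims))
E
```

```text
t 5.75 lin [-0.9 -2.  73.1] rot [ 0.001 -0.006 -0.002]
ik err 3.299301289925758e-08 6.1481400401305e-07 q [ 0.856  0.728 -0.679  1.435  0.476  1.147 -1.32 ]
top [355 216]
scene [184 276]
```

View pics/pre.png

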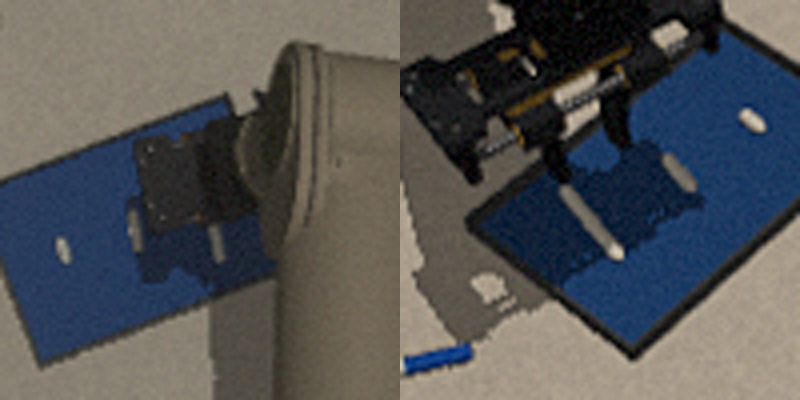

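The gripper is above the bar with the fingers across it (scene crop: bar 565,185–620,255). I'll descend and check once more.

Emit:
{"op": "apply_moves", "data": {
  "series": [
    {"linear":[-0.9,-2,40],"delta_rot":[0.001,-0.006,-0.002],"jaw":0.2},
    {"linear":[-0.9,-2,78],"delta_rot":[0.001,-0.006,-0.002],"jaw":0.2},
    {"linear":[-0.9,-2,78],"delta_rot":[0.001,-0.006,-0.002],"jaw":0.2},
    {"linear":[-0.9,-2,78],"delta_rot":[0.001,-0.006,-0.002],"jaw":0.2}
  ]
}}

```text
time_s: 6.35
ee_pos: [0.6185, -0.3066, 0.0267]
eef_rot: [3.132, 0.23, 0.005]
force: [0.4, 0.2, 0.3]
grip_width: 0.0346
finger_force: 0.0
```

```bash
python3 go.py .617 -.307 .006 8.4 0
python3 - <<'E'
from h import *
f=cam("scene");
p=lambda P:((proj(f,P)[0]-[150,240])*8).astype(int)
a=cv2.resize(f["frame"][240:310,150:240,::-1],None,fx=8,fy=8,interpolation=cv2.INTER_CUBIC)
s=bot.state();print(p(s["ee_pos"]))
cv2.drawMarker(a,tuple(int(v) for v in p(s["ee_pos"])),(0,0,255),0,12,1)
cv2.imwrite("pics/pre2.png",a)
E
```

```text
t 6.35 lin [-1.6  0.1 20.7] rot [ 0.001 -0.003  0.   ]
ik err 8.787851084744915e-09 1.5993504363094842e-07 q [ 0.85   0.754 -0.668  1.448  0.493  1.111 -1.331]
[283 346]
```

View pics/pre2.png

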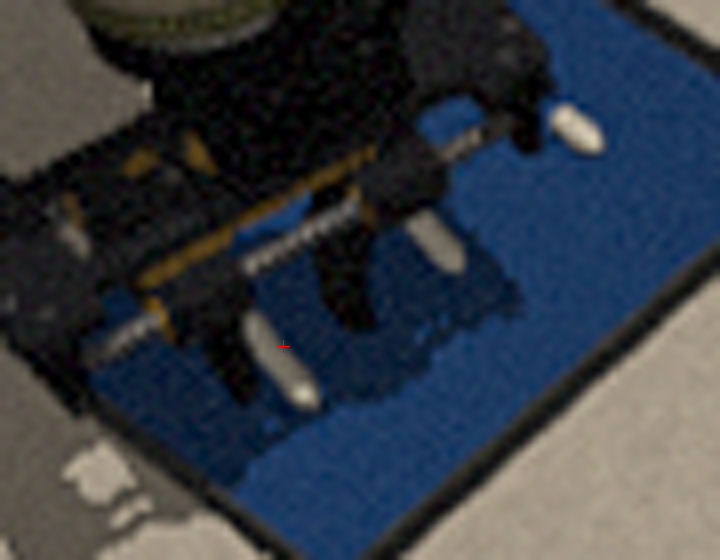

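Emit:
{"op": "apply_moves", "data": {
  "series": [
    {"linear":[-1.6,0,12],"delta_rot":[0.001,-0.003,0],"jaw":0.2},
    {"linear":[-1.6,0,21.7],"delta_rot":[0.001,-0.003,0],"jaw":0.2},
    {"linear":[-1.6,0,21.7],"delta_rot":[0.001,-0.003,0],"jaw":0.2},
    {"linear":[-1.6,0,21.7],"delta_rot":[0.001,-0.003,0],"jaw":0.4},
    {"linear":[-1.6,0,21.7],"delta_rot":[0.001,-0.003,0],"jaw":0.6},
    {"linear":[-1.6,0,21.7],"delta_rot":[0.001,-0.003,0],"jaw":1},
    {"linear":[-1.6,0,21.7],"delta_rot":[0.001,-0.003,0],"jaw":1},
    {"linear":[-1.6,0,21.7],"delta_rot":[0.001,-0.003,0],"jaw":1},
    {"linear":[-1.6,0,21.7],"delta_rot":[0.001,-0.003,0],"jaw":1}
  ],
  "grip_force": 40
}}

```text
time_s: 7.52
ee_pos: [0.6167, -0.3068, 0.0036]
eef_rot: [3.133, 0.23, -0.0]
force: [0.3, 0.4, 11.1]
grip_width: 0.0087
finger_force: 41.1
```

```bash
python3 st.py
```

```text
7.525 p [ 0.6167 -0.3068  0.0036] q [ 0.8489  0.7569 -0.6668  1.4482  0.4948  1.108  -1.3312] F [ 0.3082  0.4116 11.1076] w 0.008690503031183912 ff 41.08222052338533
[[ 0.9892  0.1463 -0.0003]
 [ 0.1463 -0.9892 -0.0002]
 [-0.0003  0.0001 -1.    ]]
```

Emit:
{"op": "apply_moves", "data": {
  "series": [
    {"linear":[0,0,-10],"delta_rot":[0,0,0],"jaw":1},
    {"linear":[0,0,-30],"delta_rot":[0,0,0],"jaw":1},
    {"linear":[0,0,-60],"delta_rot":[0,0,0],"jaw":1},
    {"linear":[0,0,-90],"delta_rot":[0,0,0],"jaw":1},
    {"linear":[0,0,-90],"delta_rot":[0,0,0],"jaw":1}
  ]
}}

```text
time_s: 8.15
ee_pos: [0.6172, -0.3069, 0.0959]
eef_rot: [3.132, 0.231, 0.002]
force: [-0.2, -0.3, -1.1]
grip_width: 0.009
finger_force: 40.0
```

```bash
python3 st.py
python3 - <<'E'
from h import *
f=cam("scene")
a=cv2.resize(f["frame"][210:310,130:250,::-1],None,fx=6,fy=6,interpolation=cv2.INTER_CUBIC)
cv2.imwrite("pics/lift.png",a)
E
```

```text
8.15 p [ 0.6172 -0.3069  0.0959] q [ 0.8693  0.6632 -0.7079  1.3864  0.4364  1.2485 -1.2939] F [-0.1554 -0.2666 -1.1366] w 0.0089635950211834 ff 39.998786710202694
[[ 0.9892  0.1465  0.0014]
 [ 0.1465 -0.9892 -0.0011]
 [ 0.0013  0.0013 -1.    ]]
```

View pics/lift.png

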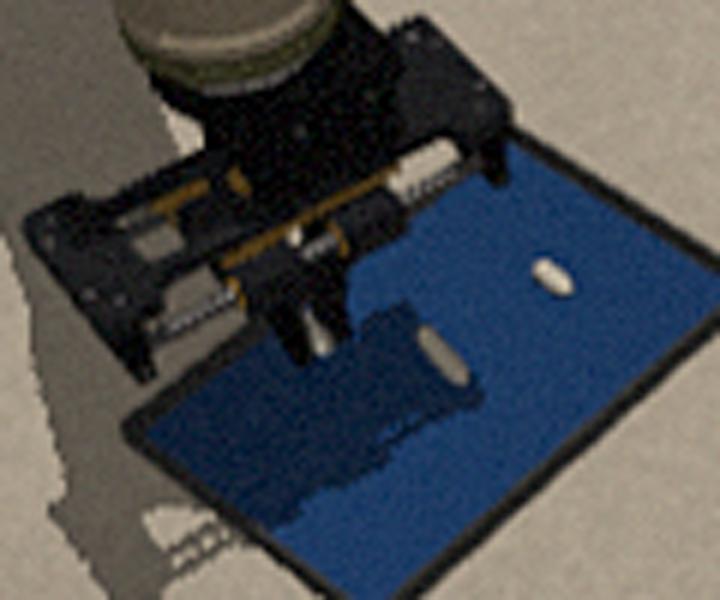

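```bash
python3 go.py .6 -.1 .40 90 0
```

```text
t 8.2 lin [  13.8 -206.8 -306.1] rot [-0.001  0.001 -1.424]
ik err 2.3244423058030455e-07 5.083820221656734e-06 q [ 0.803  0.456 -1.101  1.129  0.412  1.776 -0.164]
```

Emit:
{"op": "apply_moves", "data": {
  "series": [
    {"linear":[1,-15,-25],"delta_rot":[0,0,-0.1],"jaw":1},
    {"linear":[2,-30,-50],"delta_rot":[0,0,-0.2],"jaw":1},
    {"linear":[3,-48,-75],"delta_rot":[0,0,-0.32],"jaw":1},
    {"linear":[5,-66,-100],"delta_rot":[0,0,-0.44],"jaw":1},
    {"linear":[6,-84,-125],"delta_rot":[0,0,-0.56],"jaw":1},
    {"linear":[7,-102,-150],"delta_rot":[0,0,-0.68],"jaw":1},
    {"linear":[8,-120,-175],"delta_rot":[0,0,-0.8],"jaw":1},
    {"linear":[9,-138,-200],"delta_rot":[0,0,-0.92],"jaw":1},
    {"linear":[11,-156,-225],"delta_rot":[0,0,-1.04],"jaw":1},
    {"linear":[12,-174,-250],"delta_rot":[0,0,-1.16],"jaw":1},
    {"linear":[13,-190,-280],"delta_rot":[0,0,-1.28],"jaw":1},
    {"linear":[14,-207,-306],"delta_rot":[0,0,-1.37],"jaw":1},
    {"linear":[14,-207,-306],"delta_rot":[0,0,-1.424],"jaw":1},
    {"linear":[14,-207,-306],"delta_rot":[0,0,-1.424],"jaw":1}
  ]
}}

```text
time_s: 9.95
ee_pos: [0.5999, -0.0999, 0.3977]
eef_rot: [-2.219, -2.219, 0.003]
force: [0.2, -0.9, -0.6]
grip_width: 0.0093
finger_force: 40.0
```

```bash
python3 st.py; python3 go.py .6 -.1 .42 90 90
```

```text
9.95 p [ 0.5999 -0.0999  0.3977] q [ 0.8066  0.4626 -1.1111  1.13    0.4189  1.7789 -0.1686] F [ 0.2122 -0.9212 -0.6415] w 0.009291024176184586 ff 39.998326040804386
[[-0.0002  1.     -0.0041]
 [ 1.      0.0002  0.0011]
 [ 0.0011 -0.0041 -1.    ]]
t 9.95 lin [ -0.   -0.  -22.3] rot [-0.003  1.57  -0.003]
ik err 1.327166329593266e-07 4.047495824020895e-06 q [ 1.243  1.174 -1.423  1.18  -0.423  1.659 -0.022]
```

```bash
python3 - <<'E'
from ik import *
s=bot.state();q0=np.array(s["joints"])
for tgt in ([.6,0,.40],[.6,.03,.38],[.55,0,.36],[.62,.03,.36]):
    for az in (90,100):
        q=q0;p0=np.array(s["ee_pos"]);mg=9;E=0
        for t in np.linspace(0,1,13)[1:]:
            q,e,r=ik(p0+(np.array(tgt)-p0)*t,toolR(np.radians(90+(az-90)*t),t*np.pi/2),q,.003);mg=min(mg,np.minimum(q-lo,hi-q).min());E=max(E,e+r)
        q1,e1,r1=ik(np.array([.633,.145,.36]),toolR(np.radians(az),np.pi/2),q,.003)
        print(tgt,az,mg,E,q,"then",q1,e1+r1)
E
python3 go.py .62 .03 .36 90 90
```

```text
[0.6, 0, 0.4] 90 0.06949220099035158 5.786438186964038e-07 [ 1.231  1.117 -1.401  1.383 -0.485  1.475  0.068] then [ 1.068  1.141 -1.394  1.497 -0.494  1.212  0.139] 1.5297856773890164e-06
[0.6, 0, 0.4] 100 0.09323926463866772 5.746367616903268e-07 [ 1.086  1.165 -1.377  1.212 -0.444  1.666  0.027] then [ 0.933  1.187 -1.365  1.317 -0.438  1.421  0.091] 1.3382168148002822e-06
[0.6, 0.03, 0.38] 90 0.06949196862744156 6.315333965861048e-07 [ 1.22   1.131 -1.401  1.442 -0.476  1.411  0.099] then [ 1.069  1.145 -1.398  1.497 -0.489  1.211  0.135] 9.255624881854561e-07
[0.6, 0.03, 0.38] 100 0.09555764588352966 6.175905293415081e-07 [ 1.078  1.176 -1.374  1.272 -0.433  1.604  0.059] then [ 0.933  1.19  -1.368  1.317 -0.434  1.42   0.089] 7.314471127711143e-07
[0.55, 0, 0.36] 90 0.09202307949839761 9.06988747530171e-07 [ 1.338  1.109 -1.378  1.537 -0.492  1.457  0.158] then [ 1.063  1.124 -1.374  1.498 -0.519  1.219  0.154] 2.5585355498925553e-07
[0.55, 0, 0.36] 100 0.11770156300365375 8.944296542639857e-07 [ 1.198  1.153 -1.352  1.384 -0.447  1.633  0.12 ] then [ 0.928  1.172 -1.345  1.317 -0.459  1.426  0.104] 2.8240406121613613e-07
[0.62, 0.03, 0.36] 90 0.0854333677289878 5.916711057754759e-07 [ 1.175  1.174 -1.385  1.396 -0.442  1.41   0.103] then [ 1.072  1.157 -1.411  1.497 -0.472  1.206  0.124] 1.3894438561073191e-06
[0.62, 0.03, 0.36] 100 0.10865850511529551 5.773820852126763e-07 [ 1.033  1.217 -1.361  1.219 -0.402  1.61   0.064] then [ 0.936  1.199 -1.38   1.317 -0.421  1.417  0.081] 1.2670240407514424e-06
t 9.95 lin [129.9  20.2  37.8] rot [-0.003  1.57  -0.003]
ik err 2.089909253518225e-07 5.111084420575159e-06 q [ 1.183  1.208 -1.426  1.396 -0.395  1.398  0.072]
```

Emit:
{"op": "apply_moves", "data": {
  "series": [
    {"linear":[8,0,0],"delta_rot":[0,0.13,0],"jaw":1},
    {"linear":[16,0,0],"delta_rot":[0,0.26,0],"jaw":1},
    {"linear":[25,0,0],"delta_rot":[0,0.39,0],"jaw":1},
    {"linear":[33,0,0],"delta_rot":[0,0.52,0],"jaw":1},
    {"linear":[41,0,0],"delta_rot":[0,0.65,0],"jaw":1},
    {"linear":[50,0,0],"delta_rot":[0,0.78,0],"jaw":1},
    {"linear":[58,0,0],"delta_rot":[0,0.91,0],"jaw":1},
    {"linear":[66,0,0],"delta_rot":[0,1.04,0],"jaw":1},
    {"linear":[75,0,0],"delta_rot":[0,1.17,0],"jaw":1},
    {"linear":[83,0,0],"delta_rot":[0,1.3,0],"jaw":1},
    {"linear":[91,0,0],"delta_rot":[0,1.43,0],"jaw":1},
    {"linear":[100,0,0],"delta_rot":[0,1.57,0],"jaw":1},
    {"linear":[100,0,0],"delta_rot":[0,1.57,0],"jaw":1},
    {"linear":[100,0,0],"delta_rot":[0,1.57,0],"jaw":1}
  ]
}}

```text
time_s: 11.7
ee_pos: [0.6001, -0.0003, 0.399]
eef_rot: [-1.212, -1.209, -1.206]
force: [-0.0, -0.5, 0.8]
grip_width: 0.0093
finger_force: 40.0
```

```bash
python3 st.py;  python3 - <<'E'
from h import *
ims=[]
s=bot.state()
for n in("scene","top"):
    f=cam(n);u=proj(f,s["ee_pos"])[0].astype(int);save(f,n+"_tilt");print(n,u,proj(f,[.6,0,.33]),proj(f,[.6,0,.41]))
    a=f["frame"][max(0,u[1]-45):u[1]+55,u[0]-40:u[0]+60,::-1];print(a.shape);ims.append(cv2.resize(a,(400,400),interpolation=cv2.INTER_CUBIC))
cv2.imwrite("pics/tilt.png",np.hstack(ims))
E
```

```text
11.7 p [ 0.6001 -0.0003  0.399 ] q [ 1.2271  1.1029 -1.3806  1.3823 -0.5015  1.4818  0.0786] F [-0.0402 -0.5118  0.7707] w 0.009277637768652439 ff 39.99902654439211
[[ 0.0028  1.     -0.    ]
 [ 0.0021  0.      1.    ]
 [ 1.     -0.0028 -0.0021]]
scene [277 130] [[278.10698027 153.16349649]] [[277.52943831 126.22202991]]
(100, 100, 3)
top [270 207] [[270.8002854  209.99361577]] [[270.81631228 207.01699459]]
(100, 100, 3)
```

View pics/tilt.png

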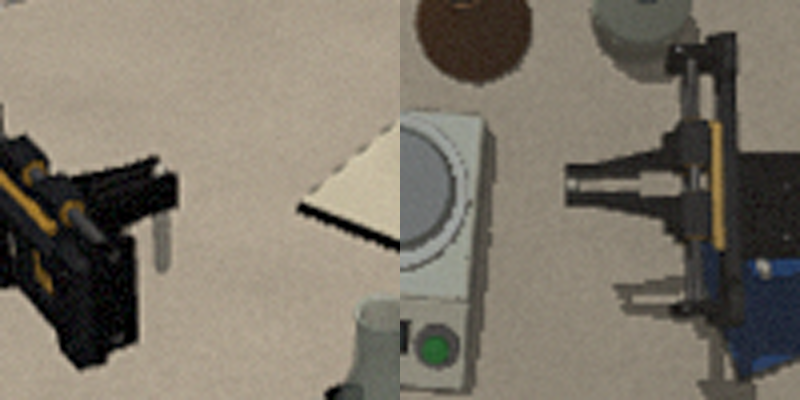

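Run:
```python
from h import *
ims=[]
t=np.linspace(0,2*np.pi,60)
for n in("top","scene"):
    f=cam(n);P=np.array([.633,.1455,.263]);u=proj(f,P)[0].astype(int)-16
    a=cv2.resize(f["frame"][u[1]:u[1]+32,u[0]:u[0]+32,::-1],(400,400),interpolation=cv2.INTER_CUBIC)
    a=cv2.normalize(a,None,0,255,cv2.NORM_MINMAX)
    b=a.copy()
    for r in(.0215,):
        c=((proj(f,P+np.c_[r*np.cos(t),r*np.sin(t),0*t])-u+.5)*12.5).astype(int)
        cv2.polylines(b,[c],True,(0,0,255),1)
    ims.append(np.vstack([a,b])[:,:])
o=np.hstack(ims);cv2.imwrite("pics/mouth.png",cv2.resize(o,(600,600)))
```

```text
(no output)
```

View pics/mouth.png

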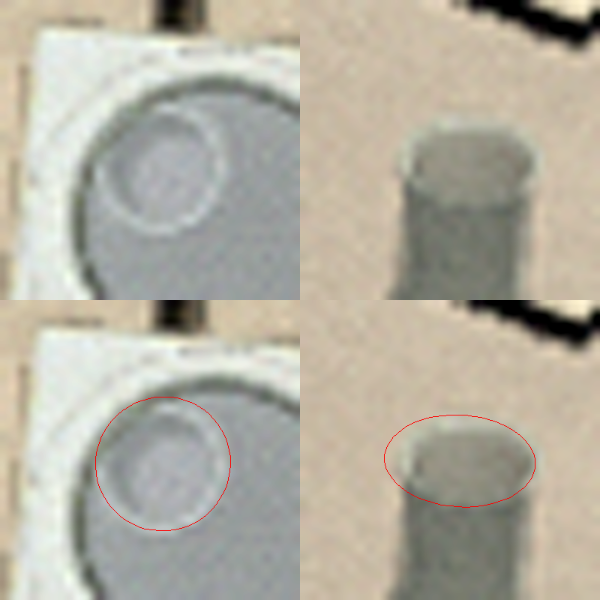

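The bar hangs vertically, its lower end at full-image pixel (277, 152), where predicted. The measured mouth centre is about (0.634, 0.147). I'll move above it.

```bash
python3 go.py .634 .151 .375 90 90;python3 go.py .634 .151 .285 90 90
```

```text
t 11.9 lin [-24.   33.8 150.9] rot [ 0.     0.003 -0.002]
ik err 7.16921984704635e-08 1.4802157499956151e-06 q [ 1.059  1.109 -1.389  1.493 -0.526  1.214  0.135]
t 11.9 lin [-114.    34.   151.2] rot [ 0.     0.003 -0.002]
ik err 9.026594039607054e-08 1.6725696697037252e-06 q [ 1.042  1.218 -1.319  1.523 -0.464  1.186  0.236]
```

Emit:
{"op": "apply_moves", "data": {
  "series": [
    {"linear":[-4,6,25],"delta_rot":[0,0.003,-0.002],"jaw":1},
    {"linear":[-8,11,50],"delta_rot":[0,0.003,-0.002],"jaw":1},
    {"linear":[-12,17,75],"delta_rot":[0,0.003,-0.002],"jaw":1},
    {"linear":[-16,23,100],"delta_rot":[0,0.003,-0.002],"jaw":1},
    {"linear":[-20,28,125],"delta_rot":[0,0.003,-0.002],"jaw":1},
    {"linear":[-24,34,151],"delta_rot":[0,0.003,-0.002],"jaw":1},
    {"linear":[-24,34,151],"delta_rot":[0,0.003,-0.002],"jaw":1},
    {"linear":[-24,34,151],"delta_rot":[0,0.003,-0.002],"jaw":1}
  ]
}}

```text
time_s: 12.9
ee_pos: [0.6343, 0.1505, 0.3747]
eef_rot: [-1.208, -1.207, -1.21]
force: [-0.5, -0.7, -0.0]
grip_width: 0.009
finger_force: 40.0
```

```bash
python3 st.py;python3 go.py .634 .151 .285 90 90;  python3 - <<'E'
from h import *
f=cam("scene");u=proj(f,[.634,.147,.28])[0].astype(int)-[20,20]
a=cv2.resize(f["frame"][u[1]:u[1]+40,u[0]:u[0]+40,::-1],(400,400),interpolation=cv2.INTER_CUBIC)
f2=cam("top");u=proj(f2,[.634,.147,.28])[0].astype(int)-[20,20]
b=cv2.resize(f2["frame"][u[1]:u[1]+40,u[0]:u[0]+40,::-1],(400,400),interpolation=cv2.INTER_CUBIC)
cv2.imwrite("pics/over.png",np.hstack([a,b]))
E
```

```text
12.9 p [0.6343 0.1505 0.3747] q [ 1.0583  1.108  -1.385   1.4921 -0.5312  1.2158  0.1392] F [-0.4774 -0.7089 -0.0206] w 0.009010432965087117 ff 39.99878766015172
[[ 0.0004  1.      0.0004]
 [-0.0023 -0.0004  1.    ]
 [ 1.     -0.0004  0.0023]]
t 12.9 lin [-89.7  -0.2   0.3] rot [ 0.    -0.002 -0.   ]
ik err 3.2801602210481226e-08 4.7253738568677406e-07 q [ 1.039  1.209 -1.31   1.523 -0.476  1.189  0.244]
```

View pics/over.png

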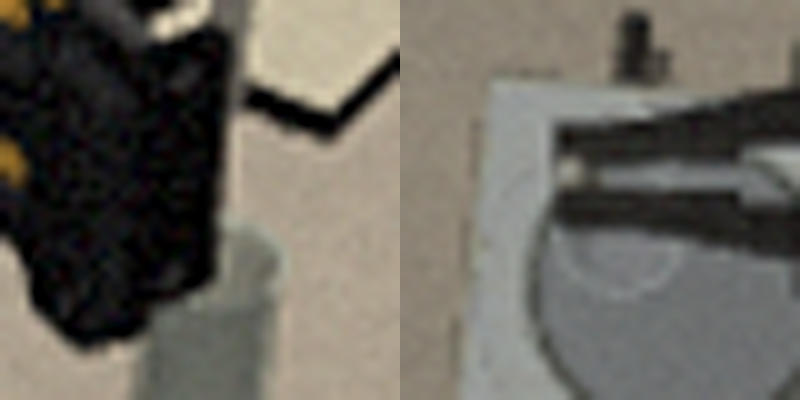

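Run:
```python
from h import *
for n in("scene","top"):
    f=cam(n);u=proj(f,[.634,.147,.28])[0].astype(int)-[20,20]
    for P in([.6343,.1463,.388],[.6343,.1463,.308],[.634,.147,.263]): print(n,P,((proj(f,P)[0]-u+.5)*10).round())
```

```text
scene [0.6343, 0.1463, 0.388] [ 236. -135.]
scene [0.6343, 0.1463, 0.308] [216. 126.]
scene [0.634, 0.147, 0.263] [207. 261.]
top [0.6343, 0.1463, 0.388] [166. 165.]
top [0.6343, 0.1463, 0.308] [203. 202.]
top [0.634, 0.147, 0.263] [219. 221.]
```

Emit:
{"op": "apply_moves", "data": {
  "series": [
    {"linear":[-10,-1,0.5],"delta_rot":[0,-0.002,0],"jaw":1},
    {"linear":[-25,-1,0.5],"delta_rot":[0,-0.002,0],"jaw":1},
    {"linear":[-40,-1,0.5],"delta_rot":[0,-0.002,0],"jaw":1},
    {"linear":[-50,-1,0.5],"delta_rot":[0,-0.002,0],"jaw":1},
    {"linear":[-57,-1,0.5],"delta_rot":[0,-0.002,0],"jaw":1},
    {"linear":[-57,-1,0.5],"delta_rot":[0,-0.002,0],"jaw":1}
  ]
}}

```text
time_s: 13.85
ee_pos: [0.6329, 0.1518, 0.317]
eef_rot: [-1.209, -1.207, -1.208]
force: [0.4, -0.2, -0.6]
grip_width: 0.0091
finger_force: 40.0
```

Emit:
{"op": "apply_moves", "data": {
  "series": [
    {"linear":[-10,0,0],"delta_rot":[0,0,0],"jaw":1},
    {"linear":[-20,0,0],"delta_rot":[0,0,0],"jaw":1},
    {"linear":[-30,0,0],"delta_rot":[0,0,0],"jaw":1},
    {"linear":[-30,0,0],"delta_rot":[0,0,0],"jaw":1},
    {"linear":[-30,0,0],"delta_rot":[0,0,0],"jaw":1}
  ]
}}

```text
time_s: 14.48
ee_pos: [0.6329, 0.1518, 0.2877]
eef_rot: [-1.208, -1.207, -1.209]
force: [0.9, 0.4, -0.7]
grip_width: 0.0093
finger_force: 40.0
```

```bash
python3 st.py;  python3 - <<'E'
from h import *
f=cam("scene");u=proj(f,[.634,.147,.22])[0].astype(int)-[25,25]
a=cv2.resize(f["frame"][u[1]:u[1]+50,u[0]:u[0]+50,::-1],(400,400),interpolation=cv2.INTER_CUBIC)
a=cv2.convertScaleAbs(a,alpha=1.6)
f2=cam("top");u=proj(f2,[.634,.147,.28])[0].astype(int)-[25,25]
b=cv2.resize(f2["frame"][u[1]:u[1]+50,u[0]:u[0]+50,::-1],(400,400),interpolation=cv2.INTER_CUBIC)
cv2.imwrite("pics/in.png",np.hstack([a,b]))
E
```

```text
14.475 p [0.6329 0.1518 0.2877] q [ 1.0414  1.2066 -1.3118  1.5261 -0.4793  1.1892  0.2425] F [ 0.9035  0.3833 -0.7411] w 0.00928468008492356 ff 39.998953733593225
[[ 0.001   1.     -0.0002]
 [-0.0016  0.0002  1.    ]
 [ 1.     -0.001   0.0016]]
```

View pics/in.png

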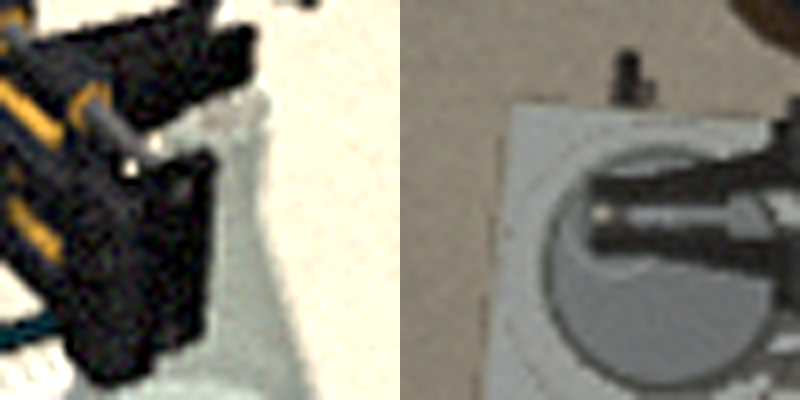

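The bar end is in the neck with no contact force, so I'll release.

Emit:
{"op": "apply_moves", "data": {
  "series": [
    {"linear":[0,0,0],"delta_rot":[0,0,0],"jaw":0.4},
    {"linear":[0,0,0],"delta_rot":[0,0,0],"jaw":0.4},
    {"linear":[0,0,0],"delta_rot":[0,0,0],"jaw":0.4},
    {"linear":[0,0,0],"delta_rot":[0,0,0],"jaw":0.4},
    {"linear":[30,0,0],"delta_rot":[0,0,0],"jaw":0.4},
    {"linear":[70,0,0],"delta_rot":[0,0,0],"jaw":0.4},
    {"linear":[100,0,-40],"delta_rot":[0,0,0],"jaw":0.4},
    {"linear":[100,0,-100],"delta_rot":[0,0,0],"jaw":0.4},
    {"linear":[100,0,-150],"delta_rot":[0,0,0],"jaw":0.4},
    {"linear":[100,0,-150],"delta_rot":[0,0,0],"jaw":0.4}
  ]
}}

```text
time_s: 15.82
ee_pos: [0.6345, -0.0031, 0.389]
eef_rot: [-1.214, -1.205, -1.215]
force: [0.2, 0.9, 0.1]
grip_width: 0.0261
finger_force: 0.0
```

```bash
python3 st.py;  python3 - <<'E'
from h import *
f=cam("scene");u=proj(f,[.634,.147,.16])[0].astype(int)-[32,32]
a=cv2.resize(f["frame"][u[1]:u[1]+64,u[0]:u[0]+64,::-1],(400,400),interpolation=cv2.INTER_CUBIC)
f2=cam("top");u=proj(f2,[.6,.147,.15])[0].astype(int)-[32,32]
b=cv2.resize(f2["frame"][u[1]:u[1]+64,u[0]:u[0]+64,::-1],(400,400),interpolation=cv2.INTER_CUBIC)
cv2.imwrite("pics/in2.png",np.hstack([a,b]))
E
```

```text
15.825 p [ 0.6345 -0.0031  0.389 ] q [ 1.1495  1.1285 -1.3393  1.2944 -0.4969  1.4921  0.0835] F [0.2026 0.8665 0.137 ] w 0.02605430205805768 ff 0.0
[[-0.0004  1.      0.0072]
 [-0.001  -0.0072  1.    ]
 [ 1.      0.0004  0.001 ]]
```

View pics/in2.png

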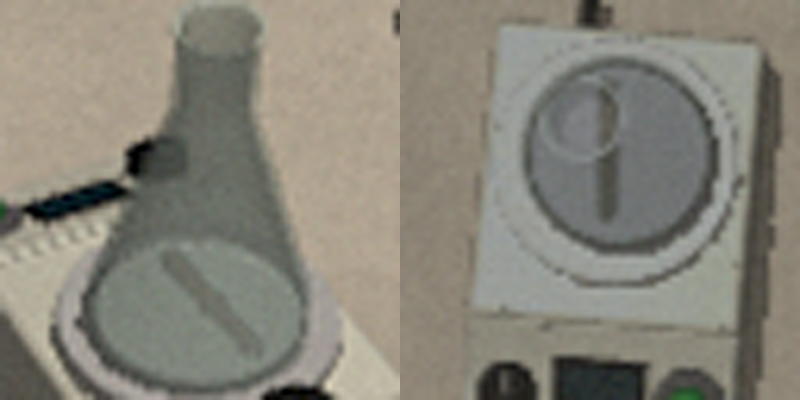

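The bar lies on the flask floor in both views (scene crop 165,255–255,350; top crop 605,85–605,215) and the flask is upright. Next is the button.

```bash
python3 - <<'E'
from ik import *
F={n:cam(n) for n in("top","scene")}
b={"top":np.array([.7,.7]),"scene":np.array([.3,0])}
Q=[];
for n in F:
    im=F[n]["frame"].astype(int);d=im[...,1]-np.maximum(im[...,0],im[...,2]);ys,xs=np.nonzero(d>20);u=np.array([np.average(xs,weights=d[ys,xs]),np.average(ys,weights=d[ys,xs])])
    print(n,u,len(xs),"bias-corr @.071:",px2plane(F[n],u-b[n],.071)[0],"@.068",px2plane(F[n],u-b[n],.068)[0]);
bt=np.array([.494,.114,.071]);A=toolR(np.radians(-6),np.radians(22));z=A[:,2];print("toolz",z)
s=bot.state();q=np.array(s["joints"]);p0=np.array(s["ee_pos"]);prev=(p0,90,90)
for w in [(np.array([.56,-.03,.38]),90,0),(np.array([.46,.09,.26]),-6,22),(bt-.05*z,-6,22),(bt+.005*z,-6,22)]:
    mg=9;E=0;st=0
    for t in np.linspace(0,1,11)[1:]:
        qn,e,r=ik(prev[0]+(w[0]-prev[0])*t,toolR(np.radians(prev[1]+(w[1]-prev[1])*t),np.radians(prev[2]+(w[2]-prev[2])*t)),q,.003);st=max(st,abs(qn-q).max());q=qn
        mg=min(mg,np.minimum(q-lo,hi-q).min());E=max(E,e+r)
    print(w,mg,E,st,q);prev=w
E
python3 go.py .56 -.03 .38 90 0
```

```text
top [238.393 248.98 ] 38 bias-corr @.071: [0.496 0.115 0.071] @.068 [0.496 0.115 0.068]
scene [294.493 191.865] 35 bias-corr @.071: [0.496 0.114 0.071] @.068 [0.493 0.116 0.068]
toolz [ 0.373 -0.039 -0.927]
(array([ 0.56, -0.03,  0.38]), 90, 0) 0.14297684459752702 8.178630120430554e-07 0.11004253662914171 [ 0.856  0.342 -1.165  1.307  0.315  1.689 -0.249]
(array([0.46, 0.09, 0.26]), -6, 22) 4.7963689742136495e-08 4.557334078930411e-06 0.32173388714390994 [ 0.873 -0.5   -0.949  2.046 -0.383  1.034 -1.631]
(array([0.475, 0.116, 0.117]), -6, 22) 0.00950529453737553 6.617320098455923e-07 0.07092173710681426 [ 1.134 -0.359 -1.399  2.192 -0.324  0.673 -1.773]
(array([0.496, 0.114, 0.066]), -6, 22) 2.220446049250313e-16 2.956421039277392e-05 0.356882535155747 [ 0.814  0.179 -1.294  2.202  0.64   0.65  -2.592]
t 16.025 lin [ -8.5 -72.4 -33.3] rot [-0.002 -1.572  0.002]
ik err 1.7992530675562689e-07 5.292086184741332e-06 q [ 0.874  0.356 -1.2    1.306  0.333  1.695 -0.261]
```

```bash
cat > scan2.py <<'E'
from ik import *
from scipy.spatial.transform import Slerp
bt=np.array([.496,.1145,.071])
s=bot.state();q00=np.array(s["joints"]);P0=np.array(s["ee_pos"]);A0=R.from_rotvec(s["eef_rot"]).as_matrix()
def seg(q,p0,A0,p1,A1,n=10):
    sl=Slerp([0,1],R.from_matrix([A0,A1]));mg=9;E=0;st=0
    for t in np.linspace(0,1,n+1)[1:]:
        qn,e,r=ik(p0+(p1-p0)*t,sl(t).as_matrix(),q,.003);st=max(st,abs(qn-q).max());q=qn;mg=min(mg,np.minimum(q-lo,hi-q).min());E=max(E,e+r)
    return q,mg,E,st
pa=np.array([.56,-.03,.38]);Aa=toolR(np.pi/2,0)
qa,*x=seg(q00,P0,A0,pa,Aa);print("a",qa,x)
for tilt in(22,12,0):
    for roll in range(-180,180,30):
        A=toolR(np.radians(-6),np.radians(tilt))@rz(np.radians(roll));z=A[:,2]
        r1=seg(qa,pa,Aa,bt-.08*z,A);r2=seg(r1[0],bt-.08*z,A,bt+.008*z,A,5)
        if max(r1[2],r2[2])<.01: print(tilt,roll,"mg %.3f %.3f st %.2f %.2f"%(r1[1],r2[1],r1[3],r2[3]),r2[0])
E
python3 scan2.py
```

```text
a [ 0.856  0.342 -1.165  1.307  0.315  1.689 -0.249] [np.float64(0.1433670891278649), np.float64(8.170305566513736e-07), np.float64(0.10999096069197117)]
22 -180 mg 0.110 0.187 st 0.20 0.20 [ 0.701  0.158 -1.173  2.2    0.606  0.63   0.571]
22 -150 mg 0.170 0.102 st 0.13 0.26 [ 0.742  0.174 -1.219  2.199  0.632  0.639  0.029]
22 -120 mg 0.196 0.020 st 0.11 0.36 [ 0.773  0.189 -1.254  2.198  0.654  0.648 -0.51 ]
22 -90 mg 0.160 0.000 st 0.11 0.47 [ 0.779  0.192 -1.261  2.198  0.659  0.65  -1.038]
22 -60 mg 0.114 0.000 st 0.11 0.58 [ 0.779  0.192 -1.261  2.198  0.659  0.65  -1.561]
22 -30 mg 0.058 0.000 st 0.13 0.70 [ 0.779  0.192 -1.261  2.198  0.659  0.65  -2.085]
22 90 mg 0.000 0.060 st 0.39 0.11 [ 0.494  0.107 -0.954  2.205  0.517  0.602  2.203]
22 120 mg 0.000 0.218 st 0.33 0.14 [ 0.612  0.131 -1.078  2.202  0.561  0.615  1.65 ]
22 150 mg 0.036 0.219 st 0.27 0.17 [ 0.662  0.145 -1.132  2.201  0.585  0.622  1.109]
12 -180 mg 0.000 0.069 st 0.15 0.11 [ 0.723  0.325 -1.202  2.065  0.559  0.846  0.68 ]
12 -150 mg 0.000 0.069 st 0.09 0.11 [ 0.723  0.325 -1.202  2.065  0.559  0.846  0.1
[... 923 characters left out ...]
99  0.511  1.085 -0.285]
0 -90 mg 0.275 0.317 st 0.07 0.03 [ 0.603  0.452 -1.078  1.9    0.456  1.063 -0.768]
0 -60 mg 0.307 0.392 st 0.11 0.03 [ 0.556  0.42  -1.013  1.902  0.411  1.046 -1.259]
0 -30 mg 0.316 0.460 st 0.16 0.03 [ 0.512  0.395 -0.955  1.904  0.374  1.034 -1.755]
0 0 mg 0.326 0.345 st 0.21 0.03 [ 0.471  0.374 -0.902  1.905  0.343  1.024 -2.255]
0 30 mg 0.000 0.000 st 0.34 0.05 [-0.004  0.257 -0.348  1.928  0.105  0.974 -2.6  ]
0 90 mg 0.000 0.024 st 0.27 0.03 [ 0.762  0.646 -1.341  1.895  0.688  1.176  2.208]
0 120 mg 0.000 0.024 st 0.21 0.03 [ 0.762  0.646 -1.341  1.895  0.688  1.176  1.684]
0 150 mg 0.000 0.024 st 0.16 0.03 [ 0.762  0.646 -1.341  1.895  0.688  1.176  1.16 ]
```

Emit:
{"op": "apply_moves", "data": {
  "series": [
    {"linear":[-1,-9,-4],"delta_rot":[0,-0.18,0],"jaw":1},
    {"linear":[-2,-18,-8],"delta_rot":[0,-0.36,0],"jaw":1},
    {"linear":[-3,-27,-12],"delta_rot":[0,-0.54,0],"jaw":1},
    {"linear":[-4,-36,-16],"delta_rot":[0,-0.72,0],"jaw":1},
    {"linear":[-5,-45,-20],"delta_rot":[0,-0.9,0],"jaw":1},
    {"linear":[-6,-54,-25],"delta_rot":[0,-1.08,0],"jaw":1},
    {"linear":[-7,-63,-29],"delta_rot":[0,-1.26,0],"jaw":1},
    {"linear":[-8.5,-72,-33],"delta_rot":[0,-1.44,0],"jaw":1},
    {"linear":[-8.5,-72,-33],"delta_rot":[0,-1.57,0],"jaw":1},
    {"linear":[-8.5,-72,-33],"delta_rot":[0,-1.57,0],"jaw":1}
  ],
  "grip_force": 20
}}

```text
time_s: 17.27
ee_pos: [0.5602, -0.0264, 0.3794]
eef_rot: [-2.211, -2.23, -0.001]
force: [-0.0, 0.2, 1.3]
grip_width: 0.0005
finger_force: 0.0
```

```bash
cat > press.py <<'E'
import sys
from go import *
roll,d=float(sys.argv[1]),float(sys.argv[2])/1000  # d: mm along tool z from button top
A=toolR(np.radians(-6),np.radians(22))@rz(np.radians(roll));z=A[:,2];go(np.array([.496,.1145,.071])+d*z,A)
E
python3 st.py; python3 press.py -180 -80; python3 press.py -150 -80
```

```text
17.275 p [ 0.5602 -0.0264  0.3794] q [ 0.8481  0.3397 -1.1603  1.3075  0.3115  1.6879 -0.2441] F [-0.0092  0.2316  1.2644] w 0.000515094419375741 ff 0.0
[[-0.0084  1.     -0.0002]
 [ 1.      0.0084  0.0012]
 [ 0.0012 -0.0002 -1.    ]]
t 17.275 lin [144.5 -92.7 234.5] rot [-0.279 -0.314 -1.438]
ik err 9.546059420438667e-07 2.086439505558091e-05 q [ 0.47  -0.188 -0.873  2.19   0.066  0.739  1.006]
t 17.275 lin [144.5 -92.7 234.5] rot [-0.333 -0.219 -0.922]
ik err 7.929443089686527e-07 1.671578001133378e-05 q [ 0.531 -0.197 -0.924  2.188  0.042  0.736  0.506]
```

Emit:
{"op": "apply_moves", "data": {
  "series": [
    {"linear":[12,-8,20],"delta_rot":[-0.023,-0.026,-0.12],"jaw":1},
    {"linear":[24,-15,39],"delta_rot":[-0.047,-0.052,-0.24],"jaw":1},
    {"linear":[36,-23,59],"delta_rot":[-0.07,-0.079,-0.36],"jaw":1},
    {"linear":[48,-31,78],"delta_rot":[-0.093,-0.105,-0.48],"jaw":1},
    {"linear":[60,-39,98],"delta_rot":[-0.116,-0.131,-0.6],"jaw":1},
    {"linear":[72,-46,117],"delta_rot":[-0.14,-0.157,-0.72],"jaw":1},
    {"linear":[84,-54,137],"delta_rot":[-0.163,-0.183,-0.84],"jaw":1},
    {"linear":[96,-62,156],"delta_rot":[-0.186,-0.209,-0.96],"jaw":1},
    {"linear":[108,-70,176],"delta_rot":[-0.209,-0.236,-1.08],"jaw":1},
    {"linear":[120,-77,195],"delta_rot":[-0.233,-0.262,-1.2],"jaw":1},
    {"linear":[132,-85,215],"delta_rot":[-0.256,-0.288,-1.32],"jaw":1},
    {"linear":[144.5,-92.7,234.5],"delta_rot":[-0.279,-0.314,-1.438],"jaw":1},
    {"linear":[144.5,-92.7,234.5],"delta_rot":[-0.279,-0.314,-1.438],"jaw":1},
    {"linear":[144.5,-92.7,234.5],"delta_rot":[-0.279,-0.314,-1.438],"jaw":1}
  ]
}}

```text
time_s: 19.02
ee_pos: [0.4688, 0.1133, 0.1453]
eef_rot: [0.162, 2.754, -0.027]
force: [-0.5, 0.1, 0.1]
grip_width: 0.0004
finger_force: 0.0
```

```bash
python3 st.py; python3 press.py -180 -10
```

```text
19.025 p [0.4688 0.1133 0.1453] q [ 0.8413 -0.2794 -1.156   2.1771 -0.1355  0.733   1.1929] F [-0.4973  0.1106  0.1424] w 0.0003667360440003264 ff 0.0
[[-0.9212  0.1168  0.3712]
 [ 0.1095  0.9931 -0.0407]
 [-0.3734  0.0032 -0.9276]]
t 19.025 lin [ 2.8  4.2 69. ] rot [-0.002 -0.001 -0.013]
ik err 9.654157832961603e-07 1.327072007871466e-05 q [ 0.647  0.059 -1.098  2.201  0.434  0.624  0.706]
```

Emit:
{"op": "apply_moves", "data": {
  "series": [
    {"linear":[1,1,12],"delta_rot":[0,0,-0.005],"jaw":1},
    {"linear":[2,3,28],"delta_rot":[0,0,-0.01],"jaw":1},
    {"linear":[2.8,4.2,44],"delta_rot":[0,0,-0.013],"jaw":1},
    {"linear":[2.8,4.2,58],"delta_rot":[0,0,-0.013],"jaw":1},
    {"linear":[2.8,4.2,68],"delta_rot":[0,0,-0.013],"jaw":1},
    {"linear":[2.8,4.2,68],"delta_rot":[0,0,-0.013],"jaw":1},
    {"linear":[2.8,4.2,68],"delta_rot":[0,0,-0.013],"jaw":1}
  ]
}}

```text
time_s: 19.9
ee_pos: [0.4917, 0.1153, 0.0813]
eef_rot: [0.141, 2.755, -0.031]
force: [0.5, -0.0, 0.8]
grip_width: 0.0003
finger_force: 0.0
```

```bash
python3 st.py; python3 press.py -180 0
```

```text
19.9 p [0.4917 0.1153 0.0813] q [ 0.9255  0.133  -1.3962  2.1929  0.5529  0.6648  0.6254] F [ 0.4716 -0.0405  0.8288] w 0.0003296387760748841 ff 0.0
[[-0.9227  0.1025  0.3717]
 [ 0.094   0.9947 -0.0409]
 [-0.3739 -0.0028 -0.9275]]
t 19.9 lin [-0.2 -0.3 11.2] rot [-0.002 -0.001  0.003]
ik err 1.9716391837885478e-07 2.169906084086015e-06 q [ 0.853  0.179 -1.334  2.197  0.634  0.661  0.557]
```

Now press gradually, watching the force.

Emit:
{"op": "apply_moves", "data": {
  "series": [
    {"linear":[0,0,4],"delta_rot":[0,0,0],"jaw":1},
    {"linear":[0,0,8],"delta_rot":[0,0,0],"jaw":1},
    {"linear":[0,0,11],"delta_rot":[0,0,0],"jaw":1},
    {"linear":[0,0,11],"delta_rot":[0,0,0],"jaw":1}
  ]
}}

```text
time_s: 20.4
ee_pos: [0.4956, 0.1148, 0.0704]
eef_rot: [0.139, 2.755, -0.032]
force: [0.5, -2.9, 4.6]
grip_width: 0.0005
finger_force: 2.2
```

```bash
python3 st.py; python3 press.py -180 0
```

```text
20.4 p [0.4956 0.1148 0.0704] q [ 0.8475  0.1818 -1.3322  2.1949  0.6384  0.6661  0.5555] F [ 0.5061 -2.8949  4.5893] w 0.0005167380837702847 ff 2.200550594352535
[[-0.9229  0.1011  0.3716]
 [ 0.0923  0.9949 -0.0414]
 [-0.3738 -0.0039 -0.9275]]
t 20.4 lin [-0.7 -0.2 -0.4] rot [-0.002 -0.001  0.005]
ik err 1.1033232271111476e-08 1.4149294141202473e-07 q [ 0.854  0.179 -1.334  2.197  0.634  0.661  0.557]
```

Emit:
{"op": "apply_moves", "data": {
  "series": [
    {"linear":[0,0,2],"delta_rot":[0,0,0],"jaw":1},
    {"linear":[0,0,4],"delta_rot":[0,0,0],"jaw":1},
    {"linear":[0,0,4],"delta_rot":[0,0,0],"jaw":1}
  ]
}}

```text
time_s: 20.78
ee_pos: [0.4966, 0.115, 0.0684]
eef_rot: [0.137, 2.756, -0.039]
force: [-46.6, -9.7, 74.1]
grip_width: 0.0006
finger_force: 42.4
```

```bash
python3 st.py; python3 press.py -180 0
```

```text
20.775 p [0.4966 0.115  0.0684] q [ 0.8247  0.1933 -1.317   2.1928  0.6618  0.6733  0.5347] F [-46.5534  -9.6581  74.1301] w 0.0005649783964391298 ff 42.40412637591362
[[-0.9231  0.1011  0.3711]
 [ 0.0904  0.9948 -0.046 ]
 [-0.3739 -0.0089 -0.9274]]
t 20.775 lin [-0.4 -0.6 -2.6] rot [-0.007 -0.001  0.007]
ik err 6.894672562513829e-08 8.260835024295754e-07 q [ 0.855  0.18  -1.336  2.197  0.635  0.661  0.556]
```

Emit:
{"op": "apply_moves", "data": {
  "series": [
    {"linear":[0,0,-1],"delta_rot":[0,0,0],"jaw":1},
    {"linear":[0,0,-1],"delta_rot":[0,0,0],"jaw":1},
    {"linear":[0,0,-1],"delta_rot":[0,0,0],"jaw":1}
  ]
}}

```text
time_s: 21.15
ee_pos: [0.4964, 0.115, 0.0689]
eef_rot: [0.138, 2.755, -0.037]
force: [-31.1, -6.9, 51.1]
grip_width: 0.0002
finger_force: 29.3
```

```bash
python3 st.py; python3 press.py -180 0
```

```text
21.15 p [0.4964 0.115  0.0689] q [ 0.8309  0.1902 -1.321   2.1937  0.6559  0.6706  0.54  ] F [-31.1364  -6.8666  51.0815] w 0.00017539863705114648 ff 29.31468514725566
[[-0.9229  0.101   0.3715]
 [ 0.091   0.9949 -0.0444]
 [-0.3741 -0.0072 -0.9273]]
t 21.15 lin [-0.5 -0.5 -2.1] rot [-0.005 -0.001  0.006]
ik err 5.3615206985422845e-08 6.423973489474988e-07 q [ 0.854  0.18  -1.335  2.197  0.635  0.661  0.556]
```

Emit:
{"op": "apply_moves", "data": {
  "series": [
    {"linear":[0,0,-3],"delta_rot":[0,0,0],"jaw":1},
    {"linear":[0,0,-3],"delta_rot":[0,0,0],"jaw":1}
  ]
}}

```text
time_s: 21.4
ee_pos: [0.4954, 0.115, 0.0707]
eef_rot: [0.138, 2.755, -0.033]
force: [-0.4, -0.6, 4.2]
grip_width: -0.0
finger_force: 2.1
```

Emit:
{"op": "apply_moves", "data": {
  "series": [
    {"linear":[0,0,-2],"delta_rot":[0,0,0],"jaw":1},
    {"linear":[0,0,-2],"delta_rot":[0,0,0],"jaw":1}
  ]
}}

```text
time_s: 21.65
ee_pos: [0.4946, 0.1151, 0.0723]
eef_rot: [0.139, 2.755, -0.032]
force: [1.4, 0.0, 3.3]
grip_width: 0.0002
finger_force: 1.6
```

Emit:
{"op": "apply_moves", "data": {
  "series": [
    {"linear":[0,0,-2],"delta_rot":[0,0,0],"jaw":1},
    {"linear":[0,0,-2],"delta_rot":[0,0,0],"jaw":1}
  ]
}}

```text
time_s: 21.9
ee_pos: [0.4936, 0.1153, 0.074]
eef_rot: [0.138, 2.756, -0.032]
force: [-0.1, 1.4, 2.5]
grip_width: 0.0005
finger_force: 1.0
```

The force falls off like the spring as I back away, so the press was complete. Now I'll retreat.

Emit:
{"op": "apply_moves", "data": {
  "series": [
    {"linear":[0,0,-10],"delta_rot":[0,0,0],"jaw":1},
    {"linear":[0,0,-30],"delta_rot":[0,0,0],"jaw":1},
    {"linear":[0,0,-60],"delta_rot":[0,0,0],"jaw":1},
    {"linear":[0,0,-80],"delta_rot":[0,0,0],"jaw":1},
    {"linear":[0,0,-80],"delta_rot":[0,0,0],"jaw":1},
    {"linear":[0,0,-80],"delta_rot":[0,0,0],"jaw":1},
    {"linear":[0,0,-80],"delta_rot":[0,0,0],"jaw":1}
  ]
}}

```text
time_s: 22.78
ee_pos: [0.4634, 0.1181, 0.1469]
eef_rot: [0.139, 2.758, -0.032]
force: [0.7, -0.0, 0.1]
grip_width: 0.0005
finger_force: 0.0
```

```bash
python3 st.py
python3 - <<'E'
from h import *
a=cv2.imread("pics/scene_tilt.png")[:,:,::-1].astype(int);f=cam("scene");b=f["frame"].astype(int)
for n,P in(("mouth",[.633,.147,.263]),("base",[.633,.147,.09])):
    u=proj(f,P)[0].astype(int)
    p=[x[u[1]-12:u[1]+12,u[0]-14:u[0]+14].astype(np.uint8).mean(2).astype(np.float32) for x in(a,b)]
    print(n,cv2.phaseCorrelate(*p,cv2.createHanningWindow((28,24),cv2.CV_32F)))
d=b[...,1]-np.maximum(b[...,0],b[...,2]);ys,xs=np.nonzero(d>20);print("green",len(xs),xs.mean() if len(xs) else 0,ys.mean() if len(ys) else 0)
E
```

```text
22.775 p [0.4634 0.1181 0.1469] q [ 0.8214 -0.2955 -1.1461  2.18   -0.1496  0.7441  1.2079] F [ 0.7458 -0.0181  0.0557] w 0.0005162635779043885 ff 0.0
[[-0.9239  0.1012  0.369 ]
 [ 0.0927  0.9949 -0.041 ]
 [-0.3712 -0.0037 -0.9285]]
mouth ((0.1614819490057382, 0.17162342439020328), 1.0520470798015595)
base ((0.16380245966431062, -0.24452032704519056), 0.7988851818773481)
green 35 294.4 192.02857142857144
```

The flask hasn't moved, the button is up and the arm is clear, so I'll hand in.

```bash
python3 -c "
from cell import bot
print(bot.close_job())"
```

```text
the job is handed in; nothing more can be done
None
```

The job is handed in at about 23 s of the 58 s allowed (no verdict was returned): the long bar lies on the floor of the upright flask, the start button was pressed to its stop and came back up, and the arm is clear of everything.

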